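Refit the drive sprocket of the office shredder

TASK

Put the shredder drive back together: take the steel key from its yellow cradle and lay it fully down and centred in the slot across the top of the upright shaft, then slide the brass sprocket, toothed side down, over shaft and key until it rests on the shaft's shoulder, and plug the blue end cap into the top of the sprocket, seated flat. Lower the sprocket and the cap on rather than dropping them. Last, throw the red lever over to its green-dot end, and leave the other things on the desk where they are.

Things in the scene. Friction and masses are not known exactly. Their poses are not given: they have to be found in the camera images.
- shaft_slot (a point): Centre of the key slot's floor in the 22 mm upright shaft of the fixed grey drive unit (130 x 200 mm, top 45 mm high). The slot crosses the shaft along this point's x, open at both ends, 10 mm wide (y), walls 15 mm high, the top 5 mm flared to 11.6 mm and the shaft slimmer there. Floor 69 mm, shaft top 84 mm above the desk. z up; x points to the unit's motor side.
- shaft_seat (a point): Centre of the shaft's shoulder (34 mm across) on which the sprocket rests: 51 mm above the desk, 6 mm above the gearbox's top, 18 mm straight below shaft_slot, same axes. The shaft stands 33 mm above it.
- key: Loose steel bar key, 36 mm long (its x), 8 mm wide (y), 10 mm high, about 25 g. Origin: centre of its underside. Lies level on the cradle, ends free: best gripped by its two ends. Home in the slot its origin is at shaft_slot, its x along the slot, its top 5 mm below the shaft's top, 7 mm standing out at each side.
- cradle: Fixed yellow key cradle: foot 50 x 44 x 5 mm, on it a stem 16 mm (x) x 14 mm whose top, 16 mm above the desk, carries the key along the cradle's x between two lips 3 mm high; the key overhangs the stem by 10 mm at each end. Origin: centre of its underside.
- sprocket: Loose brass sprocket, 350 g, 44 mm high, toothed disc (78 mm across, lowest 14 mm) down. Above it an eight-sided boss, 48 mm across flats; flats face its x, y and the diagonals: grip two opposite flats. Through bore 25 mm with two keyways 11 mm wide along +x and -x, out to 19.5 mm from the centre; either half turn fits. Origin: underside centre; home at shaft_seat, x along the slot.
- cap: Loose blue end cap standing upright, 60 g, 36 mm high: spigot 21 mm across, 8 mm long at the bottom, disc 44 mm across, 6 mm thick, on top a round grip 28 mm across, 22 mm high. Origin: centre of the spigot's underside. Spigot goes into the sprocket's bore, disc rests on the boss: origin then 36 mm above the sprocket's.
- lever (a joint): Angle of the red-knobbed lever on the drive unit, rad: 0 = leaning to the white-dot end (-x of shaft_slot), 1.0 = its stop at the green-dot end (+x). Starts within 0 to 0.15, stays where it is left; takes 1 to 2 N at the knob.
- lever_tip (a point): Centre of the lever's red ball (26 mm across), 60 mm from its pivot. The pivot is 67 mm above the desk and 105 mm from the shaft's axis along +y of shaft_slot, same x. The lever leans 0.5 rad from upright at either end: the ball moves from 29 mm on the -x side of the pivot to 29 mm on the +x side, 120 mm high at the ends, 127 mm in the middle.
- pulley: loose plain idler pulley, black ring 60 mm across, 20 mm high, 28 mm round bore, no keyways; not part of this job. Origin: centre of its underside.
- screwdriver: loose screwdriver, 180 mm, lying flat; bystander. Origin near its middle.
- mug: loose blue mug, 80 mm across, 95 mm high; bystander. Origin: centre of its underside.
- mouse: loose black computer mouse, 100 x 58 x 32 mm; bystander. Origin: centre of its underside.
- stapler: loose red and black stapler, 140 x 36 x 58 mm; bystander. Origin: centre of its underside.
- tape: loose roll of amber tape lying flat, 72 mm across, 18 mm high; bystander. Origin: centre of its underside.
- notes: loose block of yellow sticky notes, 76 x 76 x 30 mm; bystander. Origin: centre of its underside.

How it is judged:
By the outcome, as a careful person would: the job done as asked, in the order asked, and still so for the second after the job is handed in, with the robot touching nothing.
It also fails if it takes over 70 s, if anything falls off the work surface, if the arm or the gripper's body presses on something with over 40 N, if the wrist force passes 120 N, or if a joint passes its speed limit or range.

ROBOT

A 7-joint arm with a two-finger parallel gripper is mounted at the origin on the work surface. World frame = base frame: x ahead of the robot, y to its left, z up, the work surface at z = 0. Lengths are in m, angles in rad, forces in N, time in s.
With the tool pointing down it reaches from about 0.4 to 0.9 m from the base axis. Payload 5.6 kg.
Tool frame: the origin (TCP) lies on the centre line of the jaws, within the pads' length; the fingertips stand 8 mm ahead of it and the grasp point (between the pads) lies 11 mm behind it; z points along the fingers, y is the direction in which the jaws open and shut (so a half turn about z gives the same grasp; the last joint's range is limited). The gripper opens to 92 mm and grips with 3 to 60 N. Pads are 20 mm wide; open, the fingers measure 128 mm over their backs; the gripper's body (75 mm by 189 mm) begins 69 mm behind the grasp point.
Start: joints at [1.125, 0.468, -0.012, 1.603, 0.006, 1.071, -0.056], TCP at [0.255, -0.598, 0.223] pointing down, gripper open.
Joint ranges: [-2.53, 2.53], [-0.31, 2.02], [-1.57, 1.55], [0.28, 2.44], [-1.29, 4.43], [0.15, 1.84], [-2.92, 2.92]. Speed limits (rad/s): [2.57, 2.57, 3.14, 3.14, 3.14, 3.14, 3.14].

INTERFACE

Orientations are given as a unit quaternion [x, y, z, w].
In Python, from workcell import get_state, get_image, calibration, close_job gives the robot as it stands.
- The arm moves only by the shell command python3 -m inch 'ROWS' [FORCE]. ROWS is JSON, a list of rows, each a list of 3 entries, a list of its own where there are three numbers: the opening in per cent of the stroke, from 0 (shut) to 100 (fully open), then the shift along the tool's x, y, z in m, then the turn, a rotation vector about the tool's x, y, z in degrees. In form: [[fingers, [dx, dy, dz], [rx, ry, rz]], ...]. A call has 1 to 12 rows; each row shifts and turns the commanded pose from where the row before left it, along the tool's axes as they then stand; what a row does not reach is not made up. A row lasts 1/8 s, in which the tool goes at most 62.5 mm and 10.7 degrees, less where a joint would pass 70% of its speed; a pose out of reach is approached as far as the arm can. A call is refused whole if a number of a shift passes 0.0625 or a number of a turn 10.7, either way. A call with a gripper value outside its range is refused whole. The fingers move at their own pace and stop on an object; FORCE is the grip in N (left out, the last holds). Time passes only in rows, so rows that do not move let the fingers close. It gives the time, the measured TCP pose, the force and the opening at its end, in the units of the state.
- get_state(): the state, without advancing time (a new reading comes with each control period).
- get_image(name): name is "scene" or "top" or "wrist"; returns the picture (384x512x3 uint8, blue, green, red); there is no depth.
- calibration(name): a dict with "fx", "fy", "cx", "cy" (pixels), "dist_coeffs" ([k1, k2, p1, p2, k3] as OpenCV has them; the pictures are not rectified), "eye" and "rotation" of the camera in the world. Camera axes: x right, y up, looking along -z (the intrinsics and any distortion apply to the point x, -y, -z); pixel columns grow to the right and rows downward; lengths in m; the calibration is good to about 2 mm. A picture is of the moment at which its call begins: read the wrist's pose just before it. calibration takes no time and is no camera call; for the wrist camera it gives the pose at the moment of the call.
- close_job(): hands the job in, once; it reports no verdict.
The state is a dict: "time_s": time; "joints": joint angles; "qvel": joint speeds; "joint_efforts": joint torques, N m; "tcp_pos": TCP position; "eef_rot": TCP orientation; "wrist_force": force on the tool from outside, world axes, zero at the start; "ft_torque": the same for the moment, N m; "grip_width": finger opening in m.
Only numpy, scipy, OpenCV 4.12 (cv2) and the standard library are available. Lean on these libraries where they do the work, as an engineer would, in place of code of your own. Each camera call takes 0.05 s, during which the arm holds its last target.

## Working session

There is one attempt and no reset: what is moved stays moved. The work goes in short steps, Python scripts to look and compute and a shell command to move; the robot and the scene stay as the last step left them, time stands still between calls to the robot, and variables do not carry over. Pictures are saved under pics/ and viewed, and the job is handed in when it is done.

```bash
ls; mkdir -p pics
python3 - <<'E'
from workcell import *
import cv2,json
s=get_state()
for k,v in s.items(): print(k,v)
for n in ["scene","top","wrist"]:
    c=calibration(n); print(n,c)
    cv2.imwrite(f"pics/{n}0.png",get_image(n))
E
```

```text
pics
time_s 0.0
joints [ 1.12494131  0.46836882 -0.01159287  1.60362366  0.0059965   1.07136586
 -0.05630477]
qvel [-0.00091118  0.00038062 -0.00036366  0.00131384  0.00099623 -0.00187559
 -0.00093439]
joint_efforts [-2.67173136e-04 -5.20569777e+01 -1.22251743e-02 -2.43745619e+01
 -5.65283932e-02  1.73314410e-02  1.56590895e-04]
tcp_pos [ 0.25454198 -0.59747749  0.22164572]
eef_rot [ 9.79789542e-01  2.00029260e-01 -2.33056353e-04 -8.33695305e-04]
wrist_force [-0.44264259 -0.51927246 -0.88263858]
ft_torque [-0.01717786  0.03449687  0.05229727]
grip_width 0.09230305361889674
scene {'fx': 421.7479964352656, 'fy': 421.7479964352656, 'cx': 258.3228706168598, 'cy': 191.0829897019241, 'dist_coeffs': array([-0.14338092,  0.        ,  0.        ,  0.        ,  0.        ]), 'eye': array([1.46920087, 0.40370393, 0.74084998]), 'rotation': array([0.25594289, 0.40095591, 0.73593449, 0.48179665])}
top {'fx': 422.48910176839547, 'fy': 422.48910176839547, 'cx': 260.83313370945086, 'cy': 196.41104653234305, 'dist_coeffs': array([-0.10356482,  0.        ,  0.        ,  0.        ,  0.        ]), 'eye': array([0.33385632, 0.03345726, 1.29832319]), 'rotation': array([-0.07761517,  0.08044905,  0.71457946, -0.690565  ])}
wrist {'fx': 330.124034971418, 'fy': 330.124034971418, 'cx': 257.5773463410574, 'cy': 188.87543821977587, 'dist_coeffs': array([-0.09637364,  0.        ,  0.        ,  0.        ,  0.        ]), 'eye': array([ 0.32554972, -0.5674332 ,  0.38421822]), 'rotation': array([-0.11364111,  0.07700452, -0.54607319,  0.82641398])}
```

View pics/scene0.png

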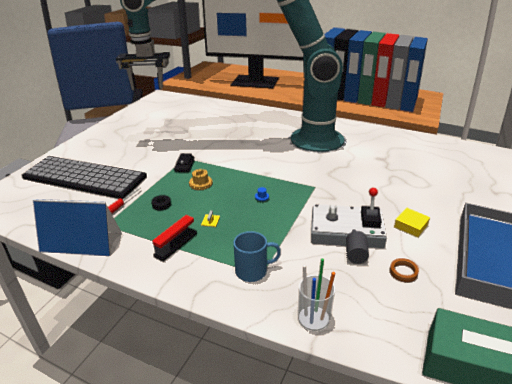

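View pics/top0.png

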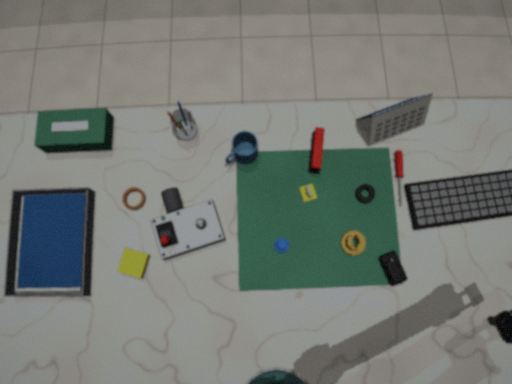

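View pics/wrist0.png

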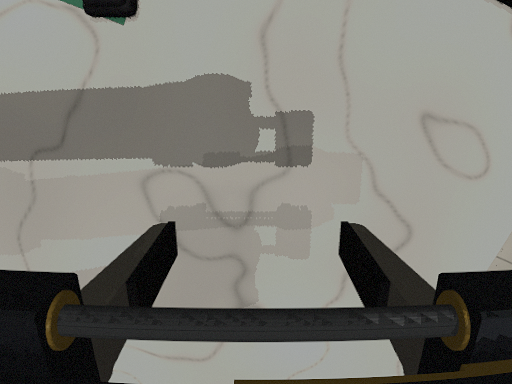

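```bash
cat > h.py <<'E'
import numpy as np,cv2,json
from scipy.spatial.transform import Rotation as R
from workcell import *
def KD(c): return np.array([[c['fx'],0,c['cx']],[0,c['fy'],c['cy']],[0,0,1]]),np.array(c['dist_coeffs'])
def p2w(c,uv,z):
    K,D=KD(c); q=cv2.undistortPoints(np.array([[uv]],float),K,D)[0,0]
    d=R.from_quat(c['rotation']).apply([q[0],-q[1],-1]); e=np.array(c['eye'])
    return e+d*(z-e[2])/d[2]
def w2p(c,P):
    K,D=KD(c); P=np.atleast_2d(P)
    q=R.from_quat(c['rotation']).inv().apply(P-np.array(c['eye']))*[1,-1,-1]
    return cv2.projectPoints(q,np.zeros(3),np.zeros(3),K,D)[0][:,0]
def crop(im,name,x0,y0,w,h,s):
    o=cv2.resize(im[y0:y0+h,x0:x0+w],None,fx=s,fy=s,interpolation=cv2.INTER_CUBIC)
    cv2.imwrite('pics/'+name+'.png',o)
E
python3 - <<'E'
from h import *
im=cv2.imread('pics/top0.png')
crop(im,'t_mat',270,175,130,95,6)
crop(im,'t_unit',140,180,100,80,7)
c=calibration('top')
for n,uv,z in [('shaft',(200,223),.084),('key',(308,192),.026),('spr',(353,243),.04),('cap',(281,245),.036),('knob',(165,240),.12),('mug',(244,148),.09),('stapler',(317,150),.05),('pulley',(365,193),.02),('tape',(133,198),.018),('mouse',(393,267),.03)]: print(n,p2w(c,uv,z).round(3))
E
```

```text
shaft [0.537 0.204 0.084]
key [ 0.633 -0.123  0.026]
spr [ 0.468 -0.248  0.04 ]
cap [ 0.47  -0.032  0.036]
knob [0.486 0.298 0.12 ]
mug [0.76  0.069 0.09 ]
stapler [ 0.76  -0.157  0.05 ]
pulley [ 0.625 -0.303  0.02 ]
tape [0.634 0.424 0.018]
mouse [ 0.392 -0.366  0.03 ]
```

View pics/t_mat.png

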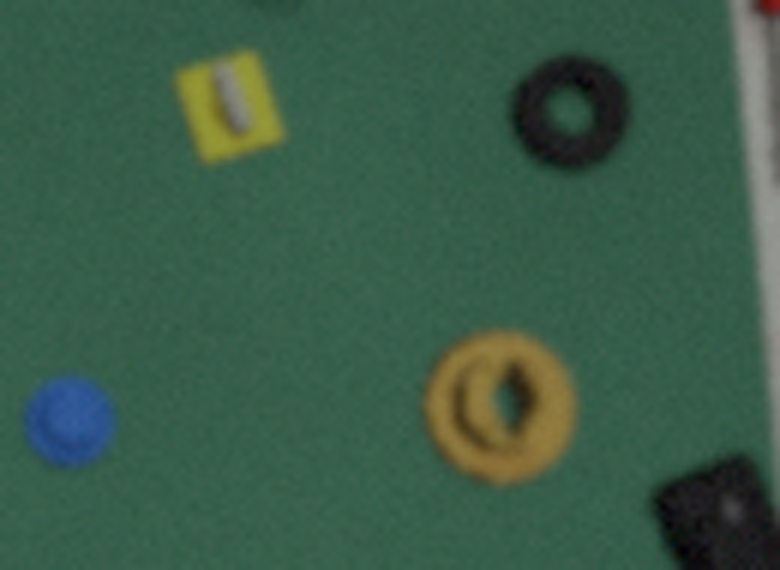

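View pics/t_unit.png

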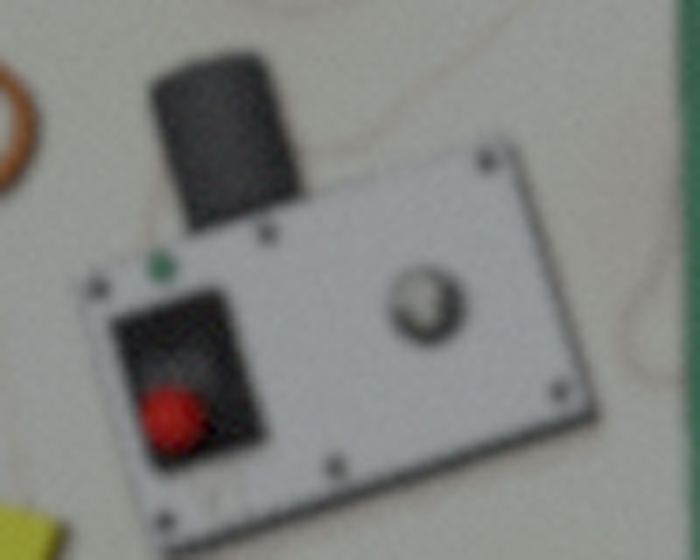

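```bash
cat >> h.py <<'E'
def yaw(q):
    x=R.from_quat(q).apply([1,0,0]); return np.degrees(np.arctan2(x[1],x[0]))
def plan(target,s=None):
    s=s or get_state(); r=R.from_quat(s['eef_rot']); d=r.inv().apply(np.array(target)-s['tcp_pos'])
    print('tcp',np.round(s['tcp_pos'],4),'yaw',round(yaw(s['eef_rot']),2),'tilt z',r.apply([0,0,1]).round(4),'tooldelta',d.round(4),'t',s['time_s'])
E
python3 - <<'E'
from h import *
c=calibration('top')
f=lambda u,v:(270+u/6,175+v/6)
a=p2w(c,f(222,62),.026);b=p2w(c,f(240,132),.026);print('key',a,b,(a+b)/2,np.degrees(np.arctan2(*(a-b)[1::-1])))
# cradle foot corners z=.005
cs=[p2w(c,f(*q),.005) for q in [(176,73),(260,50),(286,142),(208,163)]];print('cr',np.mean(cs,0),np.round(cs,3))
g=lambda u,v:(140+u/7,180+v/7)
sc=np.array([p2w(c,g(*q),.045) for q in [(98,288),(487,160),(560,391),(165,522)]]);print(sc.round(4),sc.mean(0))
e=sc[0]-sc[1]+sc[3]-sc[2];print('unit y ang',np.degrees(np.arctan2(e[1],e[0])))
print('shaft',p2w(c,g(425,298),.084),'knob',p2w(c,g(173,419),.12))
cs=[p2w(c,q,.05) for q in [(310,172),(320,172),(314,128),(323,128)]];print('stapler',np.round(cs,3))
w=calibration('wrist');print([p2w(w,q,0).round(3) for q in [(256,192),(256,20),(256,300),(20,192)]])
plan([.38,-.30,.25])
E
```

```text
key [ 0.65402285 -0.12146183  0.026     ] [ 0.61653952 -0.1285698   0.026     ] [ 0.63528118 -0.12501582  0.026     ] 10.737507650492281
cr [ 0.63488453 -0.12812259  0.005     ] [[ 0.654 -0.099  0.005]
 [ 0.665 -0.145  0.005]
 [ 0.615 -0.155  0.005]
 [ 0.605 -0.114  0.005]]
[[0.5537 0.3489 0.045 ]
 [0.6045 0.1797 0.045 ]
 [0.5028 0.1494 0.045 ]
 [0.452  0.3184 0.045 ]] [0.52822753 0.24909801 0.045     ]
unit y ang 106.72876683229603
shaft [0.53823271 0.20152761 0.084     ] knob [0.48615763 0.29855408 0.12      ]
stapler [[ 0.69  -0.13   0.05 ]
 [ 0.689 -0.161  0.05 ]
 [ 0.834 -0.152  0.05 ]
 [ 0.833 -0.181  0.05 ]]
[array([ 0.221, -0.609,  0.   ]), array([ 0.399, -0.533,  0.   ]), array([ 0.081, -0.668,  0.   ]), array([ 0.101, -0.329,  0.   ])]
tcp [ 0.2546 -0.5976  0.2219] yaw 23.07 tilt z [-6.0e-04  1.2e-03 -1.0e+00] tooldelta [ 0.232  -0.2247 -0.0278] t 0.15
```

```bash
python3 -m inch '[[100,[0.048,-0.029,0.003],[0,0,0]],[100,[0.048,-0.029,0.003],[0,0,0]],[100,[0.048,-0.029,0.003],[0,0,0]],[100,[0.048,-0.029,0.003],[0,0,0]],[100,[0.048,-0.029,0.003],[0,0,0]],[100,[0.048,-0.029,0.003],[0,0,0]],[100,[0,0,0],[0,0,-10]],[100,[0,0,0],[0,0,-10]],[100,[0,0,0],[0,0,-10]],[100,[0,0,0],[0,0,-10]],[100,[0,0,0],[0,0,-10]],[100,[0,0,0],[0,0,-7]]]' 20
python3 - <<'E'
from h import *
plan([.635,-.127,.2])
im=get_image('wrist');cv2.imwrite('pics/w1.png',im)
E
```

```text
time_s: 1.65
tcp_pos: [0.4513, -0.325, 0.2043]
eef_rot: [0.764, 0.645, -0.0, -0.0]
wrist_force: [0.4, -0.5, -0.3]
grip_width: 0.092
tcp [ 0.4513 -0.325   0.2043] yaw 80.33 tilt z [-5.e-04  3.e-04 -1.e+00] tooldelta [0.226  0.1478 0.0043] t 1.65
```

View pics/w1.png

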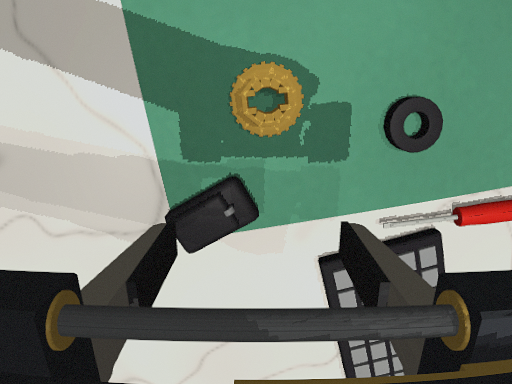

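Run:
```python
from h import *
crop(cv2.imread('pics/w1.png'),'w1s',217,50,100,95,8)
```

```text
(no output)
```

View pics/w1s.png

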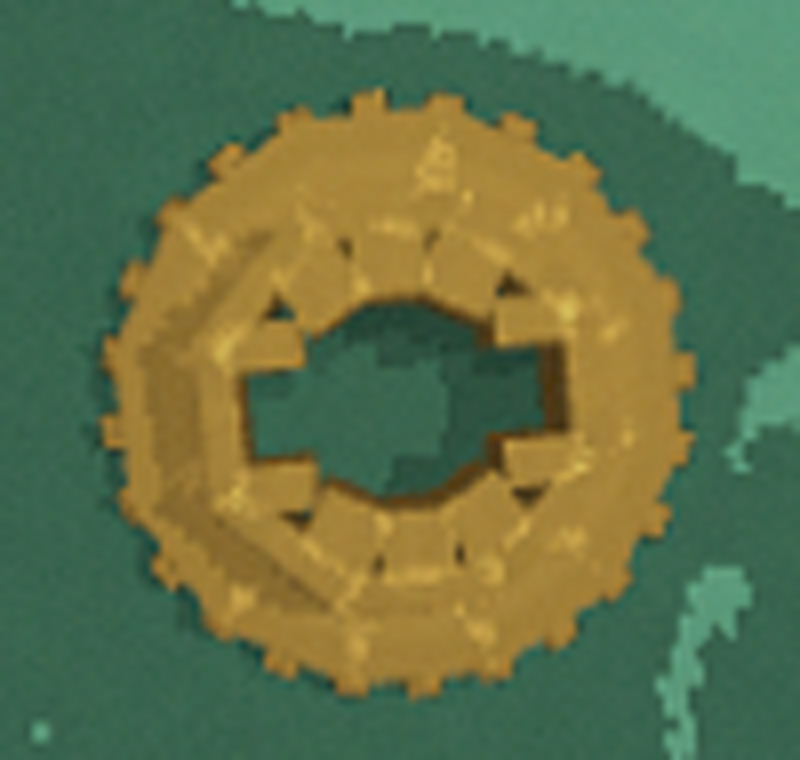

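Run:
```python
from h import *
c=calibration('wrist')
f=lambda u,v,z=.044:p2w(c,(217+u/8-.4,50+v/8-.4),z)
a=f(245,418);b=f(571,391);print(a,b,(a+b)/2,np.linalg.norm(a-b));
for p,q in [((242,375),(568,345)),((250,462),(572,437))]:
    d=f(*q)-f(*p);print(np.degrees(np.arctan2(d[1],d[0])))
# tooth disc outline at z=.014
print('disc',(f(105,370,.014)+f(692,400,.014))/2,(f(400,90,.014)+f(400,697,.014))/2)
```

```text
[ 0.4534448 -0.2519728  0.044    ] [ 0.49217961 -0.25520787  0.044     ] [ 0.4728122  -0.25359034  0.044     ] 0.038869676569716585
-4.27335294309806
-5.053013503568598
disc [ 0.47288444 -0.251304    0.014     ] [ 0.47269695 -0.25330344  0.014     ]
```

```bash
python3 -m inch '[[100,[0,0,0],[0,0,-7.6]],[100,[0,0,0],[0,0,-7.6]],[100,[0,0,0],[0,0,-7.5]],[54,[0.015,0.045,0.01],[0,0,0]],[54,[0.015,0.045,0.01],[0,0,0]],[54,[0.015,0.045,0.01],[0,0,0]],[54,[0.015,0.045,0.01],[0,0,0]],[54,[0.015,0.045,0.01],[0,0,0]],[54,[0,0,0],[0,0,0]]]'
python3 - <<'E'
from h import *
plan([.635,-.127,.1])
im=get_image('wrist');cv2.imwrite('pics/w2.png',im); crop(im,'w2k',190,40,130,100,6)
E
```

```text
time_s: 2.82
tcp_pos: [0.6563, -0.1975, 0.1528]
eef_rot: [0.622, 0.783, 0.001, -0.001]
wrist_force: [-0.8, -1.5, 0.1]
grip_width: 0.0501
tcp [ 0.6563 -0.1975  0.1528] yaw 103.01 tilt z [-8.0e-04  3.2e-03 -1.0e+00] tooldelta [ 0.0733 -0.0048  0.0531] t 2.825
```

View pics/w2.png

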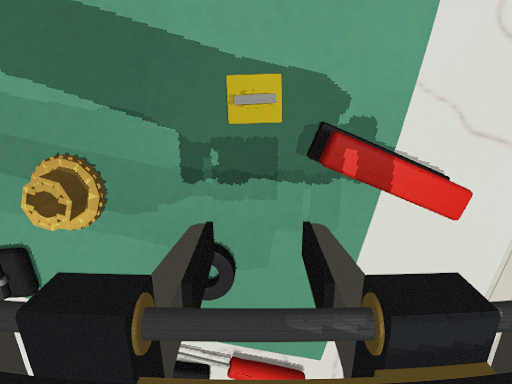

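View pics/w2k.png

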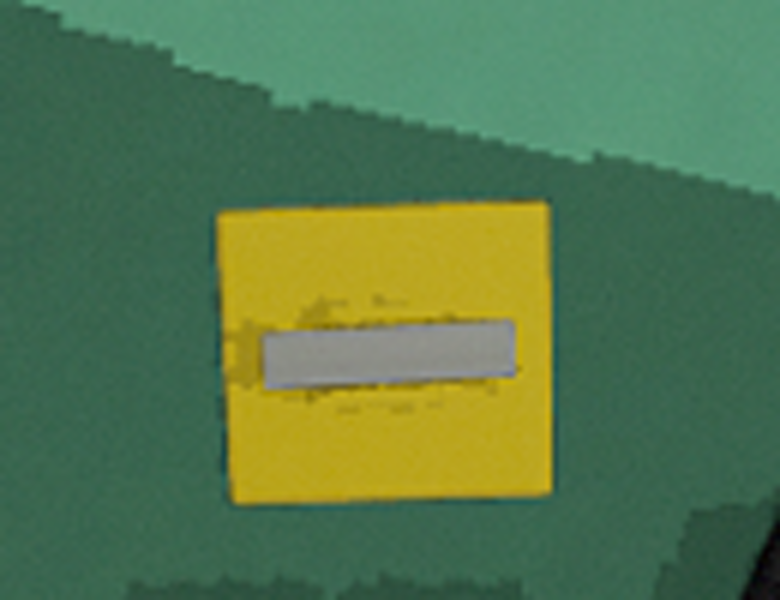

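Run:
```python
from h import *
c=calibration('wrist')
f=lambda u,v,z=.026:p2w(c,(190+u/6-.4,40+v/6-.4),z)
k=np.array([f(*q) for q in [(262,333),(515,320),(515,376),(265,388)]]);m=k.mean(0);d=(k[1]-k[0]+k[2]-k[3])/2
print(m,np.linalg.norm(d),np.degrees(np.arctan2(d[1],d[0])))
g=np.array([f(*q,.005) for q in [(217,212),(549,202),(552,494),(231,503)]]);d=(g[1]-g[0]+g[2]-g[3])/2
print(g.mean(0),np.linalg.norm(d),np.degrees(np.arctan2(d[1],d[0])))
plan([m[0],m[1],.018])
```

```text
[ 0.63550025 -0.1269447   0.026     ] 0.03581024656148177 15.616330915795086
[ 0.63502371 -0.12717117  0.005     ] 0.04984729259307257 14.4588255349136
tcp [ 0.6547 -0.2001  0.1533] yaw 102.87 tilt z [-0.0017  0.0012 -1.    ] tooldelta [ 0.0754 -0.0023  0.1354] t 2.875
```

```bash
python3 -m inch '[[54,[0.038,-0.001,0.03],[0,0,0]],[54,[0.038,-0.001,0.03],[0,0,-2.1]],[54,[0,0,0],[0,0,0]],[54,[0,0,0],[0,0,0]],[54,[0,0,0],[0,0,0]]]'
python3 - <<'E'
from h import *
plan([.637,-.125,.018])
c=calibration('wrist');im=get_image('wrist');cv2.imwrite('pics/w3.png',im); crop(im,'w3k',190,90,130,100,6)
print(w2p(c,[[.637,-.125,.026]]));plan([.637,-.125,.018])
import pickle;pickle.dump(c,open('c3.pkl','wb'))
E
```

```text
time_s: 3.5
tcp_pos: [0.6362, -0.1309, 0.0957]
eef_rot: [0.611, 0.792, -0.0, 0.001]
wrist_force: [-0.7, 0.3, 0.5]
grip_width: 0.05
tcp [ 0.6362 -0.1309  0.0957] yaw 104.69 tilt z [ 0.0018 -0.0016 -1.    ] tooldelta [0.0056 0.0022 0.0776] t 3.5
[[260.14063972 196.80305646]]
tcp [ 0.6361 -0.1306  0.0955] yaw 104.71 tilt z [ 0.0017 -0.0013 -1.    ] tooldelta [0.0053 0.0022 0.0775] t 3.55
```

View pics/w3.png

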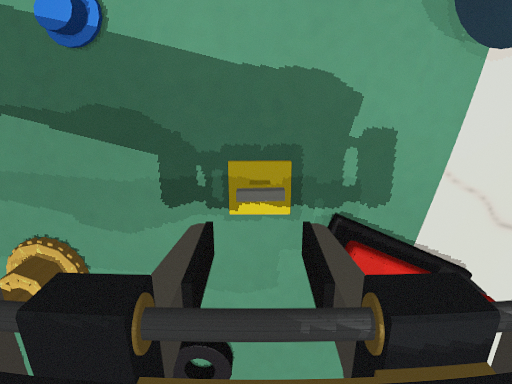

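Run:
```python
from h import *
crop(cv2.imread('pics/w3.png'),'w3k',215,150,90,70,8)
```

```text
(no output)
```

View pics/w3k.png

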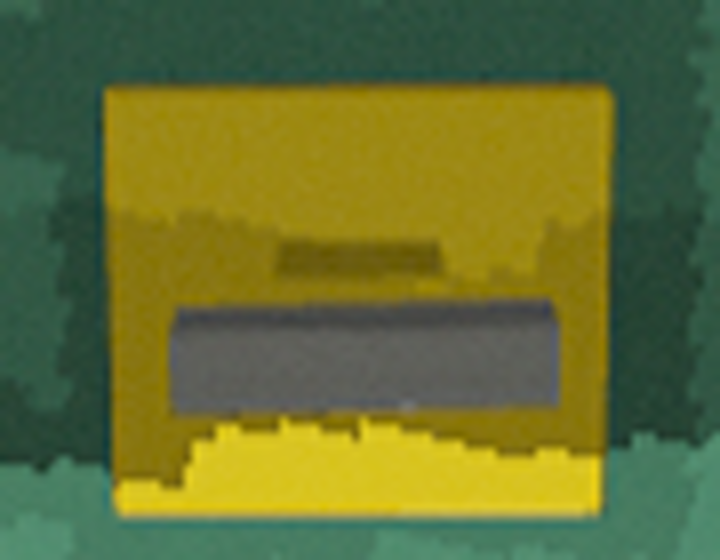

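Run:
```python
from h import *
import pickle;c=pickle.load(open('c3.pkl','rb'))
f=lambda u,v,z=.026:p2w(c,(215+u/8-.4,150+v/8-.4),z)
k=np.array([f(*q) for q in [(171,326),(557,320),(557,406),(171,413)]]);m=k.mean(0);d=(k[1]-k[0]+k[2]-k[3])/2
print(m,np.linalg.norm(d),np.degrees(np.arctan2(d[1],d[0])))
g=np.array([f(*q,.005) for q in [(106,90),(612,88),(601,514),(117,515)]]);d=(g[1]-g[0]+g[2]-g[3])/2
print(g.mean(0),np.linalg.norm(d),np.degrees(np.arctan2(d[1],d[0])))
plan([m[0],m[1],.018])
```

```text
[ 0.63669656 -0.12397267  0.026     ] 0.03546718576023368 15.653478216686695
[ 0.63645023 -0.12421527  0.005     ] 0.04929430761115163 14.826488907102426
tcp [ 0.6361 -0.1306  0.0955] yaw 104.71 tilt z [ 0.0017 -0.0013 -1.    ] tooldelta [0.0064 0.0021 0.0775] t 3.55
```

```bash
python3 -m inch '[[54,[0.0064,0.002,0.02],[0,0,-0.5]],[54,[0,0,0.03],[0,0,0]],[54,[0,0,0.0175],[0,0,0]],[54,[0,0,0],[0,0,0]],[54,[0,0,0],[0,0,0]]]' 15
python3 - <<'E'
from h import *
plan([.6365,-.1241,.018])
E
```

```text
time_s: 4.18
tcp_pos: [0.6365, -0.1217, 0.0276]
eef_rot: [0.606, 0.795, 0.0, 0.0]
wrist_force: [0.1, 0.4, 0.1]
grip_width: 0.0494
tcp [ 0.6365 -0.1217  0.0276] yaw 105.38 tilt z [ 0.001 -0.    -1.   ] tooldelta [-0.0023 -0.0006  0.0096] t 4.175
```

```bash
python3 -m inch '[[54,[-0.002,-0.0005,0.0096],[0,0,0]],[54,[0,0,0],[0,0,0]],[54,[0,0,0],[0,0,0]]]'
python3 - <<'E'
from h import *
plan([.6365,-.1241,.018])
E
```

```text
time_s: 4.55
tcp_pos: [0.6361, -0.124, 0.0176]
eef_rot: [0.606, 0.795, 0.0, 0.0]
wrist_force: [0.0, -0.3, 0.1]
grip_width: 0.05
tcp [ 0.6361 -0.124   0.0176] yaw 105.36 tilt z [ 3.e-04 -1.e-04 -1.e+00] tooldelta [-0.0002  0.0004 -0.0004] t 4.55
```

```bash
python3 -m inch '[[0,[0,0,0],[0,0,0]],[0,[0,0,0],[0,0,0]],[0,[0,0,0],[0,0,0]],[0,[0,0,0],[0,0,0]],[0,[0,0,-0.02],[0,0,0]],[0,[0,0,-0.03],[0,0,0]],[0,[0,0,-0.04],[0,0,0]],[0,[0,0,-0.045],[0,0,0]]]' 25
python3 - <<'E'
from h import *
plan([.538,.2015,.16])
im=get_image('wrist');cv2.imwrite('pics/w4.png',im)
E
```

```text
time_s: 5.55
tcp_pos: [0.6357, -0.1238, 0.1546]
eef_rot: [0.606, 0.795, -0.0, -0.0]
wrist_force: [0.3, -0.6, 0.3]
grip_width: 0.0355
tcp [ 0.6357 -0.1238  0.1546] yaw 105.39 tilt z [-0. -0. -1.] tooldelta [ 0.3395 -0.0079 -0.0054] t 5.55
```

View pics/w4.png

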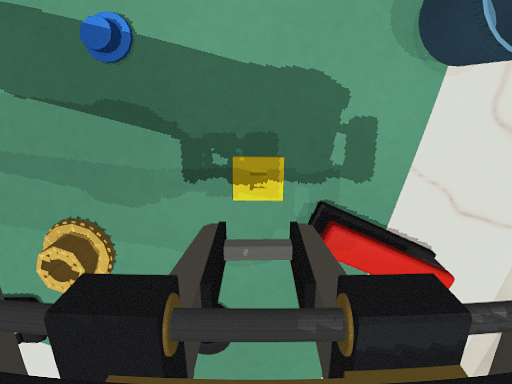

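```bash
python3 -m inch '[[0,[0.052,-0.0016,-0.001],[0,0,0]],[0,[0.052,-0.0016,-0.001],[0,0,0]],[0,[0.052,-0.0016,-0.001],[0,0,0]],[0,[0.052,-0.0016,-0.001],[0,0,0]],[0,[0.052,-0.0016,-0.001],[0,0,-1.3]],[0,[0,0,0],[0,0,0]],[0,[0,0,0],[0,0,0]],[0,[0,0,0],[0,0,0]],[0,[0,0,0],[0,0,0]]]'
python3 - <<'E'
from h import *
import pickle
plan([.538,.2015,.16])
c=calibration('wrist');im=get_image('wrist');cv2.imwrite('pics/w5.png',im);pickle.dump(c,open('c5.pkl','wb'))
plan([.538,.2015,.16])
crop(im,'w5s',200,60,120,90,6)
E
```

```text
time_s: 6.72
tcp_pos: [0.5597, 0.1233, 0.1574]
eef_rot: [0.598, 0.801, -0.0, 0.0]
wrist_force: [0.5, -0.7, 0.1]
grip_width: 0.0352
tcp [0.5597 0.1233 0.1574] yaw 106.54 tilt z [-0.e+00 -4.e-04 -1.e+00] tooldelta [ 0.0812  0.0014 -0.0026] t 6.725
tcp [0.5596 0.1236 0.1574] yaw 106.56 tilt z [-1.e-04 -3.e-04 -1.e+00] tooldelta [ 0.0809  0.0015 -0.0026] t 6.775
```

View pics/w5.png

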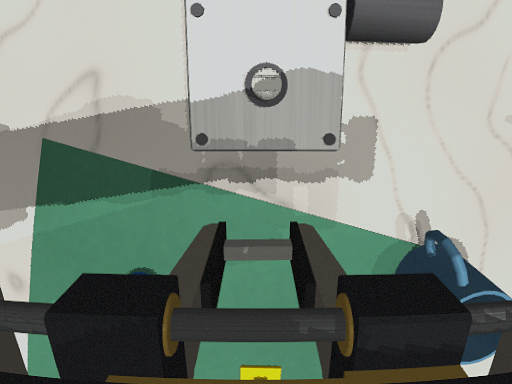

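View pics/w5s.png

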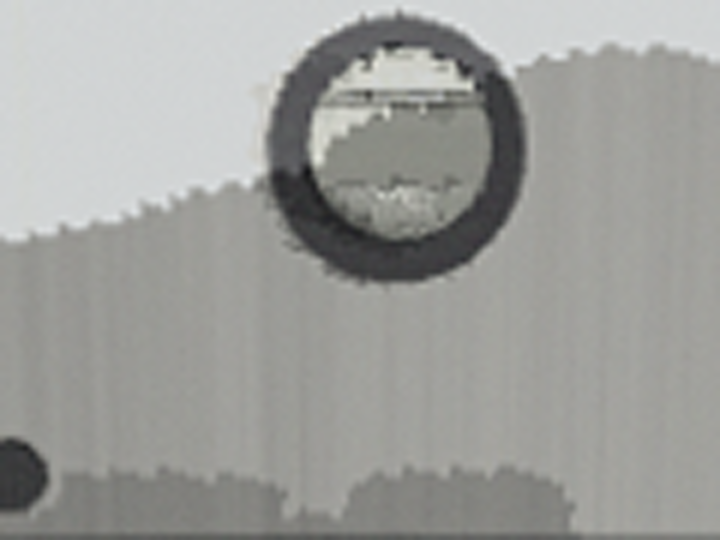

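Run:
```python
from h import *
import pickle;c=pickle.load(open('c5.pkl','rb'))
f=lambda u,v,z:p2w(c,(200+u/6-.4,60+v/6-.4),z)
print('shoulder',f(397,149,.051),np.linalg.norm(f(268,149,.051)-f(526,149,.051)))
print('top',f(401,142,.084),np.linalg.norm(f(308,142,.084)-f(495,142,.084)))
a=f(330,98,.084);b=f(480,98,.084)
im=cv2.imread('pics/w5.png')
crop(im,'w5c',185,0,170,155,4)
```

```text
shoulder [0.54163217 0.20803429 0.051     ] 0.03373171563067914
top [0.54140861 0.20758777 0.084     ] 0.02142966081121996
```

View pics/w5c.png

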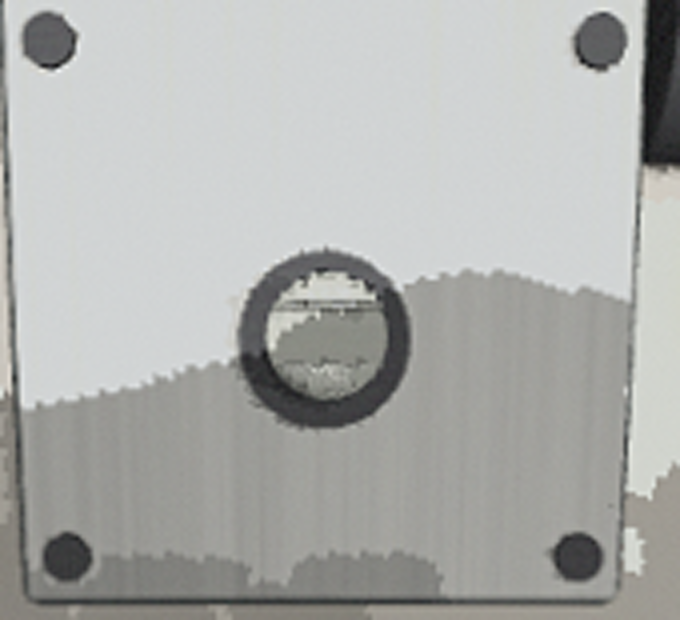

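Run:
```python
from h import *
import pickle;c=pickle.load(open('c5.pkl','rb'))
f=lambda u,v,z:p2w(c,(185+u/4-.4,0+v/4-.4),z)
for p,q in [((67,556),(577,556)),((50,40),(600,40)),((30,599),(616,601))]:
    d=f(*q,.045)-f(*p,.045);print(np.degrees(np.arctan2(d[1],d[0])),np.linalg.norm(d))
for p,q in [((67,556),(50,40)),((577,556),(600,40))]:
    d=f(*q,.045)-f(*p,.045);print(np.degrees(np.arctan2(d[1],d[0]))-90,np.linalg.norm(d))
s=get_state();r=R.from_quat(s['eef_rot'])
# predicted key top corners in image: underside 2mm ahead of TCP => top at -8mm tool z
P=s['tcp_pos']+r.apply([[x,y,-.0085] for x in(-.004,.004) for y in (-.018,.018)])
print(w2p(c,P).round(1))
P=s['tcp_pos']+r.apply([[x,y,.0015] for x in(-.004,.004) for y in (-.018,.018)])
print(w2p(c,P).round(1))
crop(cv2.imread('pics/w5.png'),'w5k',195,215,120,60,6)
```

```text
16.565789752709847 0.10637512325315508
16.693018066343026 0.10641442835316949
16.36104366928164 0.12338268441076086
16.461121543642136 0.10043464927331426
16.43914652407821 0.10067102628805585
[[222.2 258.4]
 [291.7 258.3]
 [221.7 244.3]
 [292.2 244.2]]
[[224.  249.8]
 [289.9 249.7]
 [223.6 236.3]
 [290.3 236.3]]
```

View pics/w5k.png

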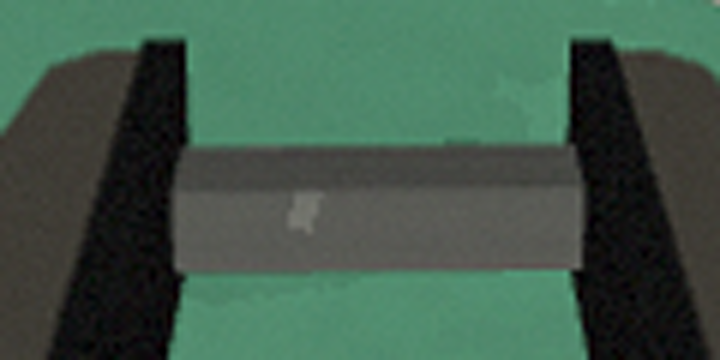

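```bash
python3 -m inch '[[0,[0.043,0.0033,0],[0,0,0]],[0,[0.0435,0.0033,0],[0,0,0]],[0,[0,0,0.025],[0,0,0]],[0,[0,0,0.025],[0,0,0]],[0,[0,0,0],[0,0,0]],[0,[0,0,0],[0,0,0]],[0,[0,0,0],[0,0,0]],[0,[0,0,0],[0,0,0]]]'
python3 - <<'E'
from h import *
import pickle
plan([.5412,.2088,.10])
c=calibration('wrist');im=get_image('wrist');cv2.imwrite('pics/w6.png',im);pickle.dump(c,open('c6.pkl','wb'))
crop(im,'w6s',200,190,120,90,6)
im=get_image('scene');cv2.imwrite('pics/s6.png',im);crop(im,'s6s',290,170,110,90,7)
plan([.5412,.2088,.10])
E
```

```text
time_s: 7.78
tcp_pos: [0.5413, 0.2095, 0.1083]
eef_rot: [0.597, 0.802, 0.001, 0.0]
wrist_force: [-1.3, -0.1, 0.3]
grip_width: 0.0354
tcp [0.5413 0.2095 0.1083] yaw 106.65 tilt z [ 1.4e-03  4.0e-04 -1.0e+00] tooldelta [-0.0007 -0.0004  0.0083] t 7.775
tcp [0.5411 0.2095 0.108 ] yaw 106.66 tilt z [ 8.e-04  1.e-04 -1.e+00] tooldelta [-0.0007 -0.0001  0.008 ] t 7.875
```

View pics/w6s.png

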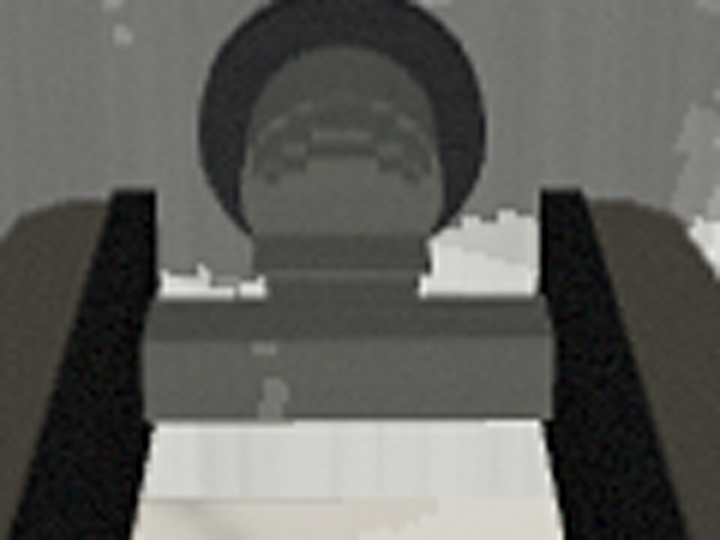

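View pics/s6s.png

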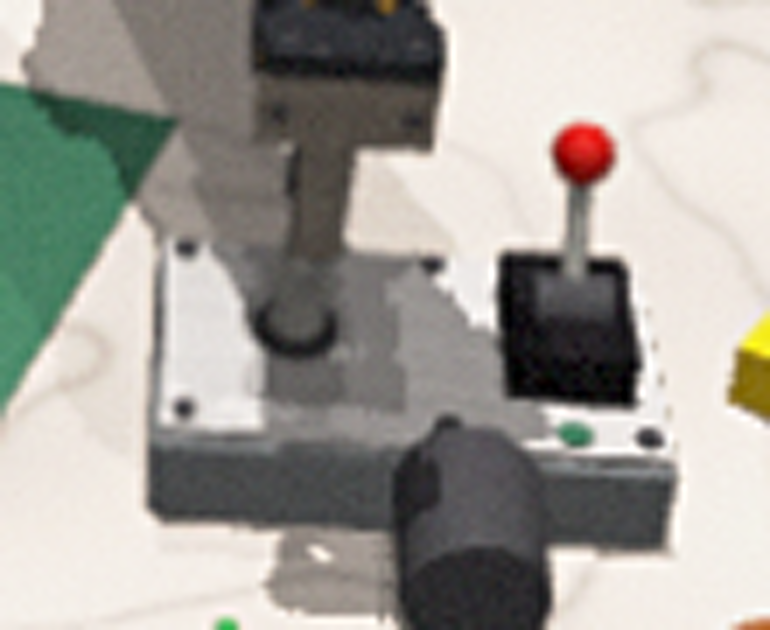

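Run:
```python
from h import *
import pickle;c=pickle.load(open('c6.pkl','rb'))
im=cv2.imread('pics/w6.png')
for nm,C in [('h',np.array([.5415,.2078]))]:
    a=np.radians(16.55);ux=np.array([np.cos(a),np.sin(a)]);uy=np.array([-ux[1],ux[0]])
    o=cv2.resize(im[180:270,200:320],None,fx=6,fy=6,interpolation=cv2.INTER_CUBIC)
    def poly(P,z,col):
        P=np.array(P);W=np.c_[C+P[:,:1]*ux+P[:,1:]*uy,np.full(len(P),z)]
        p=((w2p(c,W)-[200,180]+.5)*6*8).astype(np.int32)
        cv2.polylines(o,[p.reshape(-1,1,2)],False,col,1,shift=3)
    t=np.linspace(0,2*np.pi,60);ci=np.c_[np.cos(t),np.sin(t)]
    poly(ci*.017,.051,(0,0,255));poly(ci*.011,.079,(0,255,0))
    for s in(1,-1):
        poly([[-.0093,s*.0058],[.0093,s*.0058]],.084,(255,255,0));poly([[-.0098,s*.005],[.0098,s*.005]],.069,(255,0,255))
    cv2.imwrite('pics/w6o.png',o)
```

```text
(no output)
```

View pics/w6o.png

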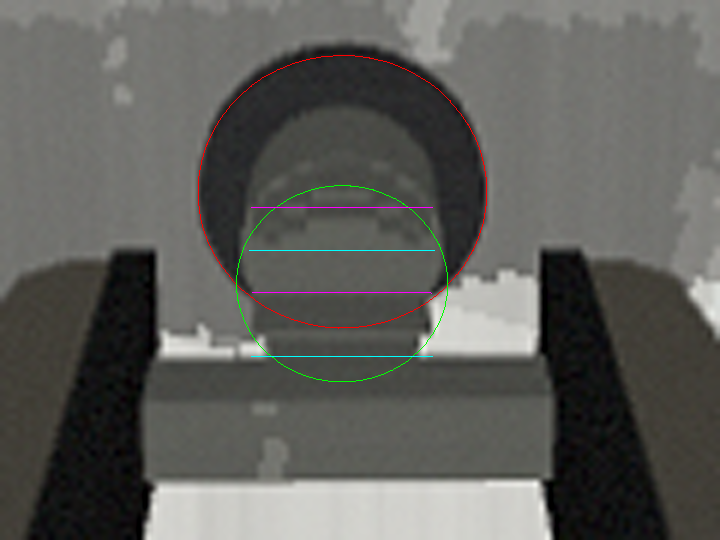

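Run:
```python
from h import *
import pickle;c=pickle.load(open('c6.pkl','rb'))
C=np.array([.5415,.2078]);a=np.radians(16.55);ux=np.array([np.cos(a),np.sin(a)]);uy=np.array([-ux[1],ux[0]])
f=lambda u,v,z:(lambda d:(d@ux*1e3,d@uy*1e3))(p2w(c,(200+u/6-.5,180+v/6-.5),z)[:2]-C)
tz=.1083
print('key top',f(150,398,tz+.0084),f(550,398,tz+.0084),f(150,480,tz+.0084),f(550,480,tz+.0084))
print('key bot front',f(155,357,tz-.0016),f(545,357,tz-.0016))
print('shoulder L R T',f(198,185,.051),f(487,185,.051),f(342,43,.051))
print('tcp',(np.array([.5413,.2095])-C)@uy)
print('shaft body',f(242,250,.079),f(444,250,.079))
```

```text
key top (np.float64(-16.28896097716504), np.float64(5.047681113871004)) (np.float64(17.82353870483153), np.float64(5.073660107115093)) (np.float64(-16.515468665227424), np.float64(-2.7463780979193055)) (np.float64(18.079612731931547), np.float64(-2.7234264297725788))
key bot front (np.float64(-16.794043356799445), np.float64(4.330350995556307)) (np.float64(18.381835877699853), np.float64(4.358827443928054))
shoulder L R T (np.float64(-16.92488034040766), np.float64(1.115935875229094)) (np.float64(17.0395351025466), np.float64(1.1517327470419758)) (np.float64(-0.015520570759585248), np.float64(18.436012339518065))
tcp 0.0016865419763317316
shaft body (np.float64(-10.321942415896265), np.float64(3.877056458181544)) (np.float64(10.595789629999034), np.float64(3.8980424697360356))
```

```bash
python3 -m inch '[[0,[0.0006,-0.0007,0.01],[0,0,0]],[0,[0,0,0.008],[0,0,0]],[0,[0,0,0.006],[0,0,0]],[0,[0,0,0],[0,0,0]],[0,[0,0,0],[0,0,0]],[0,[0,0,0],[0,0,0]]]'
python3 - <<'E'
from h import *
import pickle
plan([.5410,.2100,.071])
c=calibration('wrist');im=get_image('wrist');cv2.imwrite('pics/w7.png',im);pickle.dump(c,open('c7.pkl','wb'))
crop(im,'w7s',200,180,120,90,6)
E
```

```text
time_s: 8.62
tcp_pos: [0.5401, 0.2099, 0.0837]
eef_rot: [0.597, 0.802, 0.0, 0.0]
wrist_force: [0.1, -0.3, 0.5]
grip_width: 0.0354
tcp [0.5401 0.2099 0.0837] yaw 106.67 tilt z [ 4.e-04  1.e-04 -1.e+00] tooldelta [-0.0001  0.0008  0.0127] t 8.625
```

View pics/w7s.png

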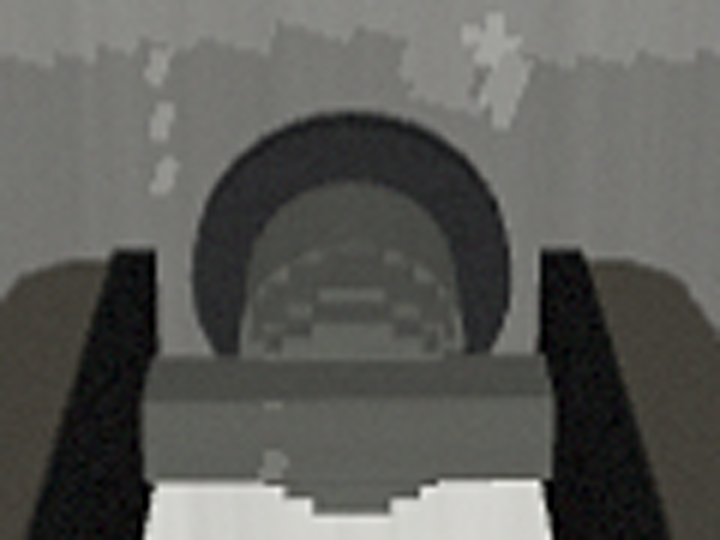

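Run:
```python
from h import *
import pickle;c=pickle.load(open('c7.pkl','rb'))
C=np.array([.5415,.2078]);a=np.radians(16.55);ux=np.array([np.cos(a),np.sin(a)]);uy=np.array([-ux[1],ux[0]])
f=lambda u,v,z:(lambda d:(d@ux*1e3,d@uy*1e3))(p2w(c,(200+u/6-.5,180+v/6-.5),z)[:2]-C)
tz=.0837
print('key top',f(145,398,tz+.0084),f(553,398,tz+.0084),f(145,480,tz+.0084),f(550,480,tz+.0084))
print('key bot front',f(150,355,tz-.0016),f(547,355,tz-.0016))
print('shoulder L R T',f(193,270,.051),f(511,270,.051),f(352,112,.051))
print('shaft',f(240,350,.079),f(466,350,.079),'rear',f(352,515,.084),'front base',f(352,180,.051))
print('tcp',(np.array([.5401,.2099])-C)@uy)
```

```text
key top (np.float64(-17.729264942691543), np.float64(5.723706704244039)) (np.float64(17.063268339295416), np.float64(5.776430709787328)) (np.float64(-17.959830147768052), np.float64(-2.07111691021331)) (np.float64(17.064895607206008), np.float64(-2.018308506545273))
key bot front (np.float64(-18.26314852361758), np.float64(5.202530950281069)) (np.float64(17.530002390034365), np.float64(5.257852386235389))
shoulder L R T (np.float64(-16.777609928335295), np.float64(0.9531992754042224)) (np.float64(16.851980833971037), np.float64(1.005197789474586)) (np.float64(-0.006943803990536549), np.float64(18.485805362558835))
shaft (np.float64(-10.315212580772485), np.float64(4.334165486103701)) (np.float64(10.414459489495915), np.float64(4.3647792685308255)) rear (np.float64(-0.02062233220123597), np.float64(-9.854356072549546)) front base (np.float64(0.010917320372385573), np.float64(11.062486342775738))
tcp 0.0024117929416188192
```

```bash
python3 -m inch '[[0,[-0.0013,0.0004,0],[0,0,0]],[0,[0,0,0],[0,0,0]],[0,[0,0,0.003],[0,0,0]],[0,[0,0,0],[0,0,0]],[0,[0,0,0],[0,0,0]]]'
python3 - <<'E'
from h import *
import pickle
plan([.5415,.2078,.0706])
c=calibration('wrist');im=get_image('wrist');cv2.imwrite('pics/w8.png',im);pickle.dump(c,open('c8.pkl','wb'))
crop(im,'w8s',200,180,120,90,6)
print(get_state()['wrist_force'],get_state()['ft_torque'])
E
```

```text
time_s: 9.3
tcp_pos: [0.5406, 0.2088, 0.0804]
eef_rot: [0.597, 0.802, -0.0, -0.0]
wrist_force: [0.1, 0.6, 0.5]
grip_width: 0.0351
tcp [0.5406 0.2088 0.0804] yaw 106.68 tilt z [-2.e-04 -0.e+00 -1.e+00] tooldelta [-0.0012  0.0006  0.0098] t 9.3
[ 0.27225381  0.44629967 -0.21869541] [-0.03916218 -0.12248844  0.00999195]
```

View pics/w8s.png

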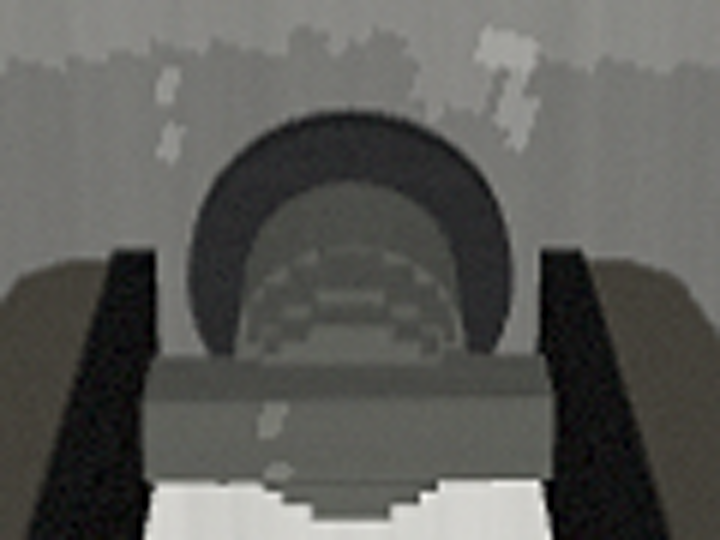

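```bash
python3 -m inch '[[0,[-0.0002,0.0004,0.002],[0,0,0]],[0,[0,0,0.002],[0,0,0]],[0,[0,0,0.002],[0,0,0]],[0,[0,0,0],[0,0,0]],[0,[0,0,0],[0,0,0]]]'
python3 - <<'E'
from h import *
plan([.5413,.2082,.0706])
s=get_state();print(s['wrist_force'],s['ft_torque'])
E
```

```text
time_s: 9.98
tcp_pos: [0.5411, 0.2087, 0.0745]
eef_rot: [0.597, 0.802, -0.0, -0.0]
wrist_force: [-0.3, -0.0, 0.4]
grip_width: 0.0354
tcp [0.5411 0.2087 0.0745] yaw 106.68 tilt z [-0. -0. -1.] tooldelta [-0.0005  0.      0.0039] t 9.975
[-0.33297936 -0.03601002  0.42747704] [-0.04955649 -0.10166863  0.03788364]
```

```bash
python3 -m inch '[[0,[0,0,0.002],[0,0,0]],[0,[0,0,0.0015],[0,0,0]],[0,[0,0,0.001],[0,0,0]],[0,[0,0,0],[0,0,0]],[0,[0,0,0],[0,0,0]]]'
python3 - <<'E'
from h import *
import pickle
plan([.5413,.2082,.0706])
s=get_state();print(s['wrist_force'],s['ft_torque'])
c=calibration('wrist');im=get_image('wrist');cv2.imwrite('pics/w9.png',im);pickle.dump(c,open('c9.pkl','wb'))
crop(im,'w9s',200,180,120,90,6)
E
```

```text
time_s: 10.6
tcp_pos: [0.5411, 0.2086, 0.0706]
eef_rot: [0.597, 0.802, -0.0, 0.0]
wrist_force: [-1.7, -1.2, 5.8]
grip_width: 0.0352
tcp [0.5411 0.2086 0.0706] yaw 106.67 tilt z [ 0.e+00 -5.e-04 -1.e+00] tooldelta [-0.0004  0.     -0.    ] t 10.6
[-1.70374664 -1.15237798  5.81622134] [-0.23401559  0.33213894 -0.03487601]
```

View pics/w9s.png

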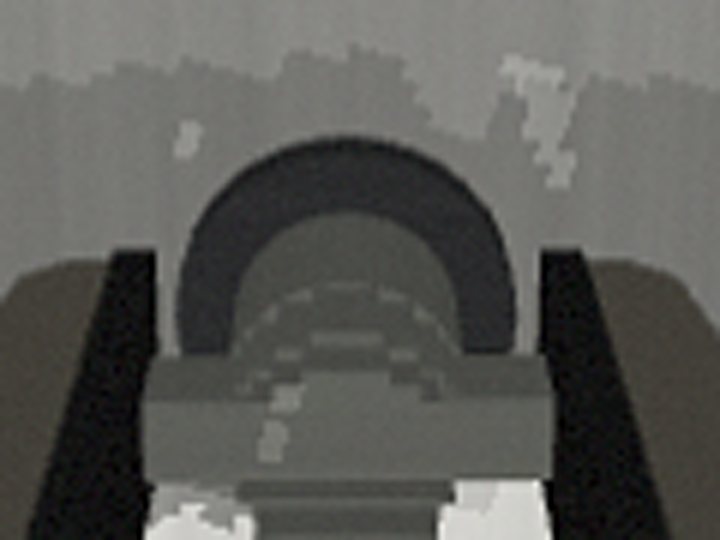

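```bash
python3 -m inch '[[54,[0,0,-0.0005],[0,0,0]],[54,[0,0,0],[0,0,0]],[54,[0,0,0],[0,0,0]],[54,[0,0,-0.02],[0,0,0]],[54,[0,0,-0.03],[0,0,0]],[54,[-0.03,0,-0.04],[0,0,0]],[54,[-0.04,0,0],[0,0,0]],[100,[0,0,0],[0,0,0]],[100,[0,0,0],[0,0,0]]]'
python3 - <<'E'
from h import *
import pickle
plan([.5413,.2082,.0706])
c=calibration('wrist');im=get_image('wrist');cv2.imwrite('pics/w10.png',im);pickle.dump(c,open('c10.pkl','wb'))
p=w2p(c,[[.5413,.2082,.08]])[0].astype(int);print(p)
crop(im,'w10s',p[0]-50,p[1]-40,100,80,8)
E
```

```text
time_s: 11.78
tcp_pos: [0.5611, 0.1422, 0.1613]
eef_rot: [0.597, 0.802, 0.0, 0.0]
wrist_force: [0.3, 0.3, -0.1]
grip_width: 0.0674
tcp [0.5611 0.1422 0.1613] yaw 106.69 tilt z [ 6.e-04  7.e-04 -1.e+00] tooldelta [ 0.0689 -0.0001  0.0907] t 11.775
[256 108]
```

View pics/w10s.png

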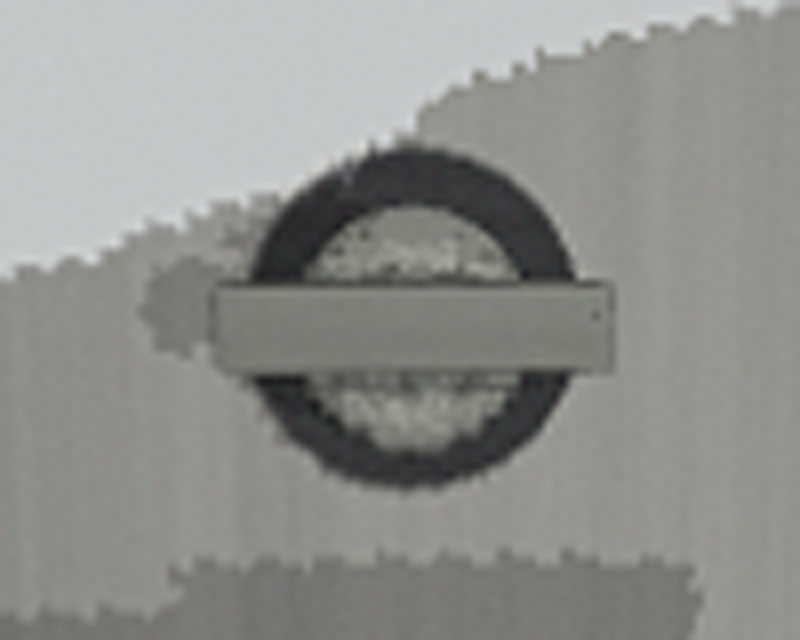

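```bash
python3 -m inch '[[100,[-0.0472,-0.025,0],[0,0,0]],[100,[-0.0472,-0.025,0],[0,0,0]],[100,[-0.0472,-0.025,0],[0,0,0]],[100,[-0.0472,-0.025,0],[0,0,0]],[100,[-0.0472,-0.025,0],[0,0,0]],[100,[-0.0472,-0.025,0],[0,0,0]],[100,[-0.0472,-0.025,0],[0,0,0]],[100,[-0.0472,-0.025,0],[0,0,0]],[100,[-0.0472,-0.025,0],[0,0,0]],[100,[0,0,0],[0,0,7.1]],[100,[0,0,0],[0,0,7.1]],[100,[0,0,0],[0,0,7.1]]]' 30
python3 -m inch '[[100,[0,0,0],[0,0,0]],[100,[0,0,0],[0,0,0]],[100,[0,0,0],[0,0,0]]]'
python3 - <<'E'
from h import *
import pickle
plan([.473,-.253,.026])
c=calibration('wrist');im=get_image('wrist');cv2.imwrite('pics/w11.png',im);pickle.dump(c,open('c11.pkl','wb'))
p=w2p(c,[[.473,-.253,.044]])[0].astype(int);print(p)
crop(im,'w11s',p[0]-60,p[1]-45,120,90,6); print(p-[60,45])
E
```

```text
time_s: 13.32
tcp_pos: [0.4684, -0.3284, 0.1603]
eef_rot: [0.736, 0.677, 0.0, -0.0]
wrist_force: [-0.4, -0.6, 0.8]
grip_width: 0.0921
time_s: 13.7
tcp_pos: [0.4678, -0.3296, 0.1605]
eef_rot: [0.734, 0.679, 0.0, -0.0]
wrist_force: [0.2, -0.5, -0.2]
grip_width: 0.0921
tcp [ 0.4678 -0.3296  0.1605] yaw 85.47 tilt z [ 0.e+00  2.e-04 -1.e+00] tooldelta [ 0.0767 -0.0009  0.1345] t 13.7
[256  97]
[196  52]
```

View pics/w11s.png

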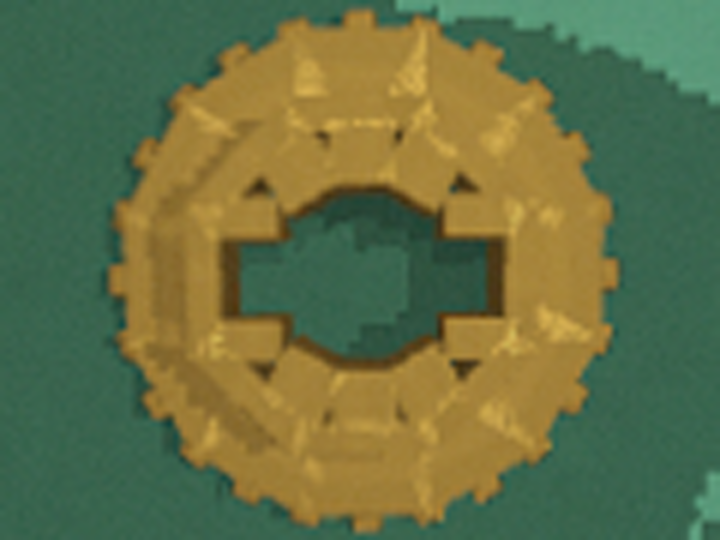

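Run:
```python
from h import *
import pickle;c=pickle.load(open('c11.pkl','rb'))
f=lambda u,v,z:p2w(c,(196+u/6-.45,52+v/6-.45),z)
m=(f(220,278,.044)+f(506,278,.044))/2;d=f(506,239,.044)-f(220,239,.044);print(m,np.degrees(np.arctan2(d[1],d[0])),np.linalg.norm(d))
print((f(110,278,.014)+f(618,275,.014))/2,(f(365,8,.014)+f(365,530,.014))/2)
plan([m[0],m[1],.026])
```

```text
[ 0.47268413 -0.25348411  0.044     ] -4.553626321212816 0.038958590233190045
[ 0.47270004 -0.25326135  0.014     ] [ 0.4728666  -0.25321867  0.014     ]
tcp [ 0.4677 -0.3297  0.1604] yaw 85.44 tilt z [-0.e+00  2.e-04 -1.e+00] tooldelta [ 0.0763 -0.0011  0.1345] t 13.75
```

```bash
python3 -m inch '[[100,[0.038,-0.0005,0.02],[0,0,0]],[100,[0.0383,-0.0005,0.04],[0,0,0]],[100,[0,0,0.04],[0,0,0]],[100,[0,0,0.02],[0,0,0]],[100,[0,0,0.0145],[0,0,0]],[100,[0,0,0],[0,0,0]],[100,[0,0,0],[0,0,0]],[100,[0,0,0],[0,0,0]]]'
python3 - <<'E'
from h import *
plan([.4727,-.2533,.026])
E
```

```text
time_s: 14.75
tcp_pos: [0.4733, -0.2542, 0.0269]
eef_rot: [0.735, 0.678, 0.0, 0.001]
wrist_force: [-0.2, -0.1, -0.3]
grip_width: 0.0921
tcp [ 0.4733 -0.2542  0.0269] yaw 85.36 tilt z [ 1.5e-03 -9.0e-04 -1.0e+00] tooldelta [ 0.0009 -0.0007  0.0009] t 14.75
```

Well centred; close, then check before lifting.

```bash
python3 -m inch '[[0,[0.0009,-0.0005,0],[0,0,0]],[0,[0,0,0],[0,0,0]],[0,[0,0,0],[0,0,0]],[0,[0,0,0],[0,0,0]],[0,[0,0,0],[0,0,0]],[0,[0,0,0],[0,0,0]]]' 35
python3 - <<'E'
from h import *
plan([.4727,-.2533,.026])
im=get_image('wrist');cv2.imwrite('pics/w12.png',im)
E
```

```text
time_s: 15.5
tcp_pos: [0.4724, -0.2529, 0.026]
eef_rot: [0.735, 0.678, 0.0, 0.0]
wrist_force: [0.3, 0.1, -0.1]
grip_width: 0.0478
tcp [ 0.4724 -0.2529  0.026 ] yaw 85.37 tilt z [ 1.e-04 -1.e-04 -1.e+00] tooldelta [-0.0004  0.0003 -0.    ] t 15.5
```

View pics/w12.png

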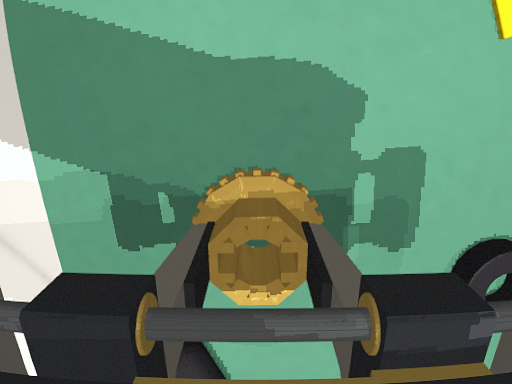

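```bash
python3 -m inch '[[0,[0,0,-0.02],[0,0,0]],[0,[0,0,-0.035],[0,0,0]],[0,[0,0,-0.045],[0,0,0]],[0,[0,0,-0.04],[0,0,0]],[0,[0,0,0],[0,0,-7]],[0,[0,0,0],[0,0,-7.2]],[0,[0,0,0],[0,0,-7.1]]]' 45
python3 - <<'E'
from h import *
plan([.5412,.2082,.166])
E
```

```text
time_s: 16.42
tcp_pos: [0.4713, -0.2525, 0.1652]
eef_rot: [0.595, 0.803, -0.0, -0.001]
wrist_force: [-0.4, -0.0, -4.5]
grip_width: 0.0476
tcp [ 0.4713 -0.2525  0.1652] yaw 106.91 tilt z [-1.9e-03  7.0e-04 -1.0e+00] tooldelta [ 0.4204  0.2009 -0.0006] t 16.425
```

```bash
python3 -m inch '[[0,[0.03,0.0143,0],[0,0,0]],[0,[0.049,0.0233,0],[0,0,0]],[0,[0.049,0.0233,0],[0,0,0]],[0,[0.049,0.0233,0],[0,0,0]],[0,[0.049,0.0233,0],[0,0,0]],[0,[0.049,0.0233,0],[0,0,0]],[0,[0.049,0.0233,0],[0,0,0]],[0,[0.049,0.0233,0],[0,0,0]],[0,[0.048,0.0233,0],[0,0,0]],[0,[0,0,0],[0,0,0]],[0,[0,0,0],[0,0,0]],[0,[0,0,0],[0,0,0]]]'
python3 - <<'E'
from h import *
plan([.5412,.2082,.11])
im=get_image('wrist');cv2.imwrite('pics/w13.png',im)
plan([.5412,.2082,.11])
E
```

```text
time_s: 17.92
tcp_pos: [0.5437, 0.206, 0.1654]
eef_rot: [0.598, 0.801, -0.001, 0.0]
wrist_force: [-0.5, -0.0, -3.8]
grip_width: 0.0476
tcp [0.5437 0.206  0.1654] yaw 106.54 tilt z [-0.001  -0.0015 -1.    ] tooldelta [ 0.0029 -0.0017  0.0554] t 17.925
tcp [0.5438 0.2061 0.1656] yaw 106.53 tilt z [-6.0e-04 -1.2e-03 -1.0e+00] tooldelta [ 0.0028 -0.0019  0.0556] t 17.975
```

View pics/w13.png

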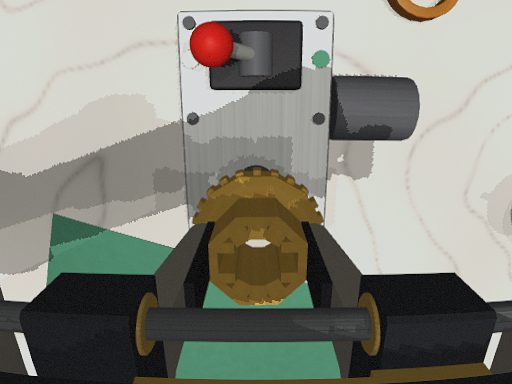

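```bash
python3 -m inch '[[0,[0.0028,-0.0017,0.01],[0,0,0]],[0,[0,0,0.018],[0,0,0]],[0,[0,0,0.018],[0,0,0]],[0,[0,0,0],[0,0,0]],[0,[0,0,0],[0,0,0]],[0,[0,0,0],[0,0,0]]]'
python3 - <<'E'
from h import *
plan([.5412,.2082,.116])
im=get_image('wrist');cv2.imwrite('pics/w14.png',im);crop(im,'w14s',190,150,140,165,5) if 0 else crop(im,'w14s',195,160,130,140,4)
im=get_image('scene');crop(im,'s14s',290,140,110,100,7)
plan([.5412,.2082,.116])
E
```

```text
time_s: 18.73
tcp_pos: [0.5418, 0.2106, 0.1205]
eef_rot: [0.597, 0.802, 0.0, 0.0]
wrist_force: [-0.4, -0.3, -4.0]
grip_width: 0.0477
tcp [0.5418 0.2106 0.1205] yaw 106.68 tilt z [ 1.1e-03  4.0e-04 -1.0e+00] tooldelta [-0.0021 -0.0013  0.0045] t 18.725
tcp [0.5417 0.2104 0.1206] yaw 106.68 tilt z [ 1.1e-03  3.0e-04 -1.0e+00] tooldelta [-0.002  -0.0012  0.0045] t 18.825
```

View pics/w14s.png

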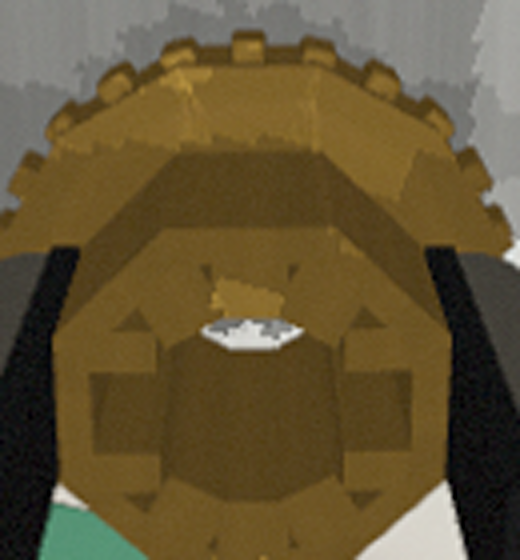

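View pics/s14s.png

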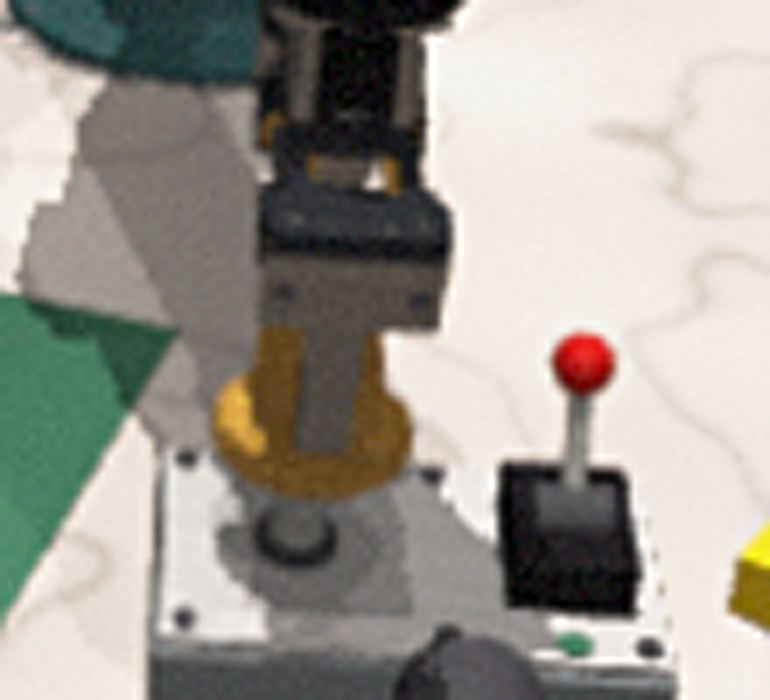

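```bash
python3 -m inch '[[0,[-0.0019,-0.001,0.003],[0,0,0]],[0,[0,0,0.003],[0,0,0]],[0,[0,0,0],[0,0,0]],[0,[0,0,0],[0,0,0]],[0,[0,0,0],[0,0,0]]]'
python3 - <<'E'
from h import *
plan([.5412,.2082,.106])
E
```

```text
time_s: 19.45
tcp_pos: [0.541, 0.2082, 0.114]
eef_rot: [0.597, 0.802, 0.0, 0.0]
wrist_force: [0.5, 0.8, -4.4]
grip_width: 0.0477
tcp [0.541  0.2082 0.114 ] yaw 106.68 tilt z [ 1.e-04  0.e+00 -1.e+00] tooldelta [-0.0001  0.0002  0.008 ] t 19.45
```

```bash
python3 -m inch '[[0,[0,0,0.003],[0,0,0]],[0,[0,0,0.003],[0,0,0]],[0,[0,0,0.002],[0,0,0]],[0,[0,0,0],[0,0,0]]]'
python3 - <<'E'
from h import *
plan([.5412,.2082,.09])
s=get_state();print(s['wrist_force'],s['ft_torque'])
E
```

```text
time_s: 19.95
tcp_pos: [0.5408, 0.2081, 0.1057]
eef_rot: [0.597, 0.802, -0.0, -0.0]
wrist_force: [-1.0, -0.4, -3.8]
grip_width: 0.0476
tcp [0.5408 0.2081 0.1057] yaw 106.68 tilt z [-5.e-04 -2.e-04 -1.e+00] tooldelta [-0.      0.0004  0.0157] t 19.95
[-0.99720863 -0.423942   -3.84325909] [ 0.04860866 -0.12088541 -0.08642829]
```

```bash
python3 -m inch '[[0,[0,0.0003,0.003],[0,0,0]],[0,[0,0,0.003],[0,0,0]],[0,[0,0,0.003],[0,0,0]],[0,[0,0,0],[0,0,0]]]'
python3 - <<'E'
from h import *
plan([.5412,.2082,.077])
s=get_state();print(s['wrist_force'],s['ft_torque'])
E
```

```text
time_s: 20.45
tcp_pos: [0.541, 0.2081, 0.0966]
eef_rot: [0.597, 0.802, -0.0, -0.0]
wrist_force: [-0.2, -0.4, -4.1]
grip_width: 0.0475
tcp [0.541  0.2081 0.0966] yaw 106.68 tilt z [-6.e-04 -3.e-04 -1.e+00] tooldelta [0.     0.0002 0.0196] t 20.45
[-0.20158096 -0.42504873 -4.13688844] [ 0.02479216 -0.09375724  0.05611398]
```

```bash
python3 -m inch '[[0,[0,0,0.004],[0,0,0]],[0,[0,0,0.004],[0,0,0]],[0,[0,0,0.004],[0,0,0]],[0,[0,0,0.004],[0,0,0]],[0,[0,0,0.002],[0,0,0]],[0,[0,0,0],[0,0,0]]]'
python3 - <<'E'
from h import *
plan([.5412,.2082,.077])
s=get_state();print(s['wrist_force'],s['ft_torque'])
E
```

```text
time_s: 21.2
tcp_pos: [0.5411, 0.2082, 0.0787]
eef_rot: [0.597, 0.802, -0.0, -0.0]
wrist_force: [0.2, 0.9, -5.0]
grip_width: 0.0473
tcp [0.5411 0.2082 0.0787] yaw 106.68 tilt z [-4.e-04 -1.e-04 -1.e+00] tooldelta [-0.      0.0001  0.0017] t 21.2
[ 0.20549666  0.9077315  -5.00598087] [-0.00089395 -0.08354917 -0.05541422]
```

```bash
python3 -m inch '[[0,[0,0,0.001],[0,0,0]],[0,[0,0,0.0009],[0,0,0]],[0,[0,0,0],[0,0,0]],[0,[0,0,0],[0,0,0]]]'
python3 - <<'E'
from h import *
plan([.5412,.2082,.077])
s=get_state();print(s['wrist_force'],s['ft_torque'])
E
```

```text
time_s: 21.7
tcp_pos: [0.5412, 0.2082, 0.0771]
eef_rot: [0.597, 0.802, -0.0, 0.0]
wrist_force: [-0.2, -0.3, -5.0]
grip_width: 0.0477
tcp [0.5412 0.2082 0.0771] yaw 106.67 tilt z [-0. -0. -1.] tooldelta [-0.     -0.      0.0001] t 21.7
[-0.18456625 -0.28265822 -4.99433727] [-0.01364997 -0.15796193  0.00193246]
```

```bash
python3 -m inch '[[0,[0,0,0.0007],[0,0,0]],[0,[0,0,0.0005],[0,0,0]],[0,[0,0,0],[0,0,0]]]'
python3 - <<'E'
from h import *
plan([.5412,.2082,.077])
s=get_state();print(s['wrist_force'],s['ft_torque'])
E
```

```text
time_s: 22.08
tcp_pos: [0.5413, 0.2083, 0.077]
eef_rot: [0.597, 0.802, -0.0, 0.0]
wrist_force: [-3.0, -1.4, 6.4]
grip_width: 0.0474
tcp [0.5413 0.2083 0.077 ] yaw 106.67 tilt z [ 4.e-04 -6.e-04 -1.e+00] tooldelta [-0.     -0.0001 -0.    ] t 22.075
[-3.03487849 -1.42072876  6.35638549] [-0.40907825  0.65717933  0.03342203]
```

```bash
python3 -m inch '[[0,[0,0,-0.0008],[0,0,0]],[80,[0,0,0],[0,0,0]],[80,[0,0,0],[0,0,0]],[80,[0,0,0],[0,0,0]],[80,[0,0,-0.02],[0,0,0]],[80,[0,0,-0.04],[0,0,0]],[80,[-0.04,0,-0.04],[0,0,0]],[80,[-0.04,0,0],[0,0,0]],[80,[0,0,0],[0,0,0]],[80,[0,0,0],[0,0,0]]]'
python3 - <<'E'
from h import *
import pickle
plan([.4735,-.035,.17])
c=calibration('wrist');im=get_image('wrist');cv2.imwrite('pics/w15.png',im);pickle.dump(c,open('c15.pkl','wb'))
im=get_image('scene');crop(im,'s15s',290,140,110,100,7)
print(w2p(c,[[.5412,.2082,.095]]))
E
```

```text
time_s: 23.32
tcp_pos: [0.5641, 0.1323, 0.1775]
eef_rot: [0.597, 0.802, 0.0, 0.0]
wrist_force: [-0.9, 0.4, 0.6]
grip_width: 0.0736
tcp [0.5641 0.1323 0.1775] yaw 106.69 tilt z [ 7.e-04  8.e-04 -1.e+00] tooldelta [-0.1342 -0.1348  0.0073] t 23.325
[[256.79926443  93.48863094]]
```

View pics/w15.png

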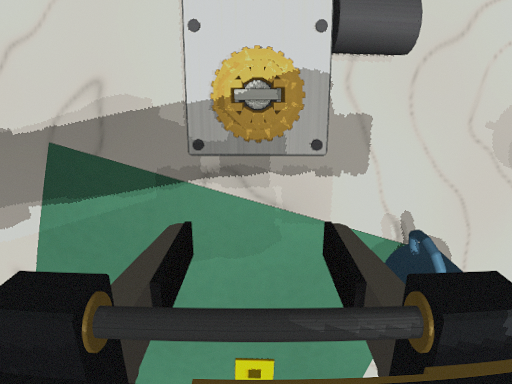

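View pics/s15s.png

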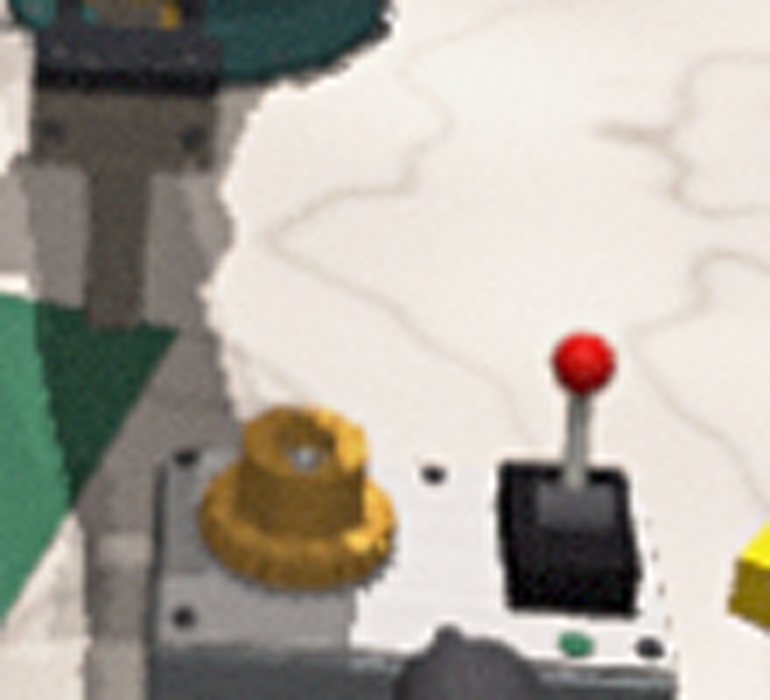

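```bash
python3 -m inch '[[80,[-0.042,-0.027,0.002],[0,0,0]],[80,[-0.042,-0.027,0.007],[0,0,0]],[80,[-0.042,-0.027,0.007],[0,0,0]],[80,[-0.042,-0.027,0.007],[0,0,0]],[80,[-0.042,-0.027,0.007],[0,0,0]],[80,[0,0,0],[0,0,0]],[80,[0,0,0],[0,0,0]],[80,[0,0,0],[0,0,0]]]' 15
python3 - <<'E'
from h import *
import pickle
plan([.4735,-.035,.17])
c=calibration('wrist');im=get_image('wrist');cv2.imwrite('pics/w16.png',im);pickle.dump(c,open('c16.pkl','wb'))
p=w2p(c,[[.4735,-.035,.036]])[0].astype(int);print(p)
crop(im,'w16s',200,max(0,p[1]-50),120,100,6);print(p[1]-50)
crop(cv2.imread('pics/w15.png'),'w15s',205,40,105,105,7)
E
```

```text
time_s: 24.42
tcp_pos: [0.4958, -0.1062, 0.1469]
eef_rot: [0.596, 0.803, 0.0, 0.0]
wrist_force: [0.3, 0.3, 0.6]
grip_width: 0.0737
tcp [ 0.4958 -0.1062  0.1469] yaw 106.87 tilt z [ 7.e-04  7.e-04 -1.e+00] tooldelta [ 0.0746 -0.0007 -0.023 ] t 24.425
[256  99]
49
```

View pics/w16s.png

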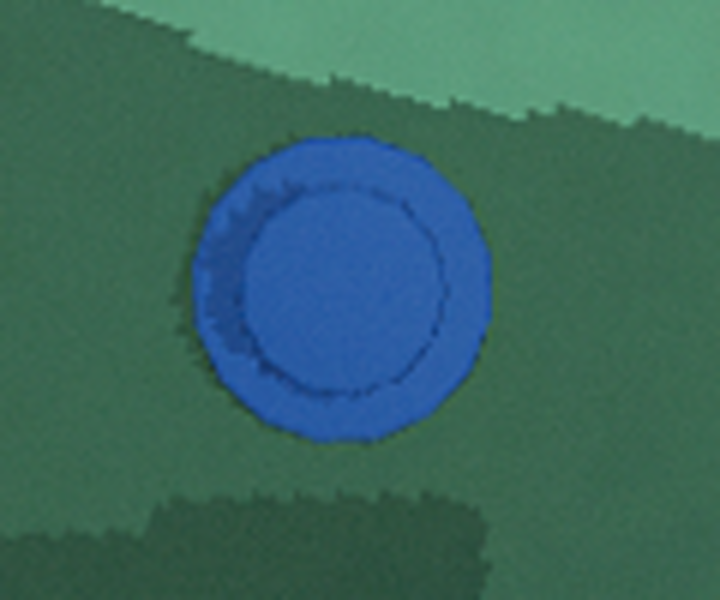

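View pics/w15s.png

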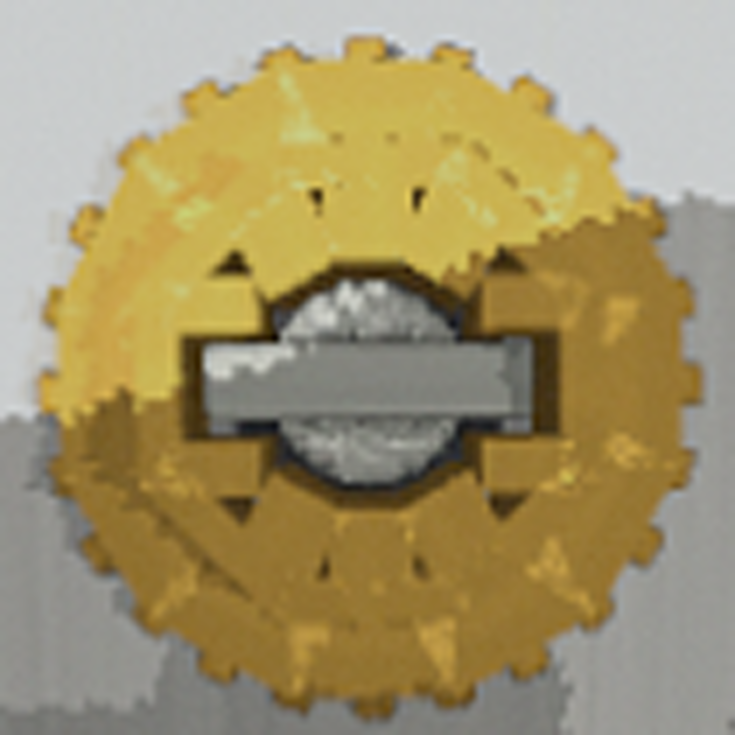

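Run:
```python
from h import *
import pickle;c=pickle.load(open('c15.pkl','rb'));d=pickle.load(open('c16.pkl','rb'))
print('sprocket',p2w(c,(205+370/7-.45,40+387/7-.45),.095))
print('cap',p2w(d,(200+343.5/6-.45,49+290.5/6-.45),.036),p2w(d,(200+342/6-.45,49+289/6-.45),.014))
m=p2w(d,(200+343.5/6-.45,49+290.5/6-.45),.036)
plan([m[0],m[1],.018])
```

```text
sprocket [0.54188969 0.20741949 0.095     ]
cap [ 0.4733712  -0.03269323  0.036     ] [ 0.47308116 -0.03256522  0.014     ]
tcp [ 0.4958 -0.1064  0.1469] yaw 106.86 tilt z [ 6.e-04  5.e-04 -1.e+00] tooldelta [ 7.700e-02 -1.000e-04  1.289e-01] t 24.475
```

```bash
python3 -m inch '[[80,[0.038,0,0.02],[0,0,0]],[80,[0.0388,0,0.04],[0,0,0]],[80,[0,0,0.035],[0,0,0]],[80,[0,0,0.02],[0,0,0]],[80,[0,0,0.0075],[0,0,0]],[80,[0,0,0],[0,0,0]],[80,[0,0,0],[0,0,0]],[80,[0,0,0],[0,0,0]]]'
python3 - <<'E'
from h import *
plan([.4733,-.0326,.0245])
E
```

```text
time_s: 25.48
tcp_pos: [0.4737, -0.0349, 0.0249]
eef_rot: [0.597, 0.802, 0.0, 0.001]
wrist_force: [-0.3, -0.7, -0.1]
grip_width: 0.0739
tcp [ 0.4737 -0.0349  0.0249] yaw 106.66 tilt z [ 1.5e-03 -3.0e-04 -1.0e+00] tooldelta [0.0023 0.0003 0.0004] t 25.475
```

```bash
python3 -m inch '[[80,[0.002,0.0002,0],[0,0,0]],[80,[0,0,0],[0,0,0]],[80,[0,0,0],[0,0,0]]]'
python3 - <<'E'
from h import *
plan([.4733,-.0326,.0245])
E
```

```text
time_s: 25.85
tcp_pos: [0.4727, -0.0328, 0.0242]
eef_rot: [0.597, 0.802, -0.0, 0.0]
wrist_force: [0.1, 0.4, 0.4]
grip_width: 0.0734
tcp [ 0.4727 -0.0328  0.0242] yaw 106.68 tilt z [ 1.e-04 -1.e-04 -1.e+00] tooldelta [ 0.      0.0006 -0.0003] t 25.85
```

```bash
python3 -m inch '[[0,[0,0.0005,0],[0,0,0]],[0,[0,0,0],[0,0,0]],[0,[0,0,0],[0,0,0]],[0,[0,0,0],[0,0,0]],[0,[0,0,0],[0,0,0]],[0,[0,0,0],[0,0,0]],[0,[0,0,-0.02],[0,0,0]],[0,[0,0,-0.035],[0,0,0]],[0,[0,0,-0.045],[0,0,0]],[0,[0,0,-0.036],[0,0,0]]]' 20
python3 - <<'E'
from h import *
plan([.5414,.2082,.16])
im=get_image('wrist');cv2.imwrite('pics/w17.png',im)
E
```

```text
time_s: 27.1
tcp_pos: [0.4732, -0.0326, 0.1617]
eef_rot: [0.597, 0.802, 0.0, 0.0]
wrist_force: [0.1, -0.6, -1.3]
grip_width: 0.0272
tcp [ 0.4732 -0.0326  0.1617] yaw 106.68 tilt z [ 6.e-04 -1.e-04 -1.e+00] tooldelta [0.2111 0.1344 0.0017] t 27.1
```

View pics/w17.png

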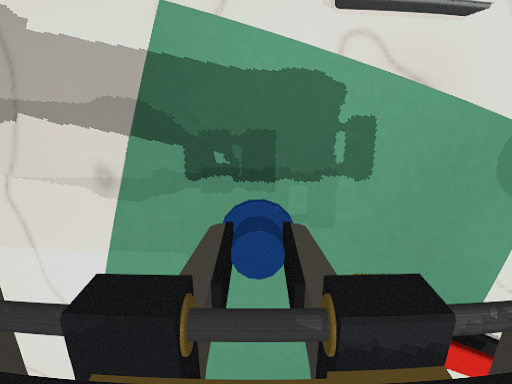

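```bash
python3 -m inch '[[0,[0.03,0.019,0],[0,0,0]],[0,[0.045,0.029,0],[0,0,0]],[0,[0.045,0.029,0],[0,0,0]],[0,[0.045,0.029,0],[0,0,0]],[0,[0.03,0.019,0],[0,0,0]],[0,[0.016,0.0095,0],[0,0,0]],[0,[0,0,0.01],[0,0,0]],[0,[0,0,0.01],[0,0,0]],[0,[0,0,0],[0,0,0]],[0,[0,0,0],[0,0,0]]]'
python3 - <<'E'
from h import *
plan([.5414,.2080,.13])
im=get_image('wrist');cv2.imwrite('pics/w18.png',im)
im=get_image('scene');crop(im,'s18s',290,140,110,100,7)
plan([.5414,.2080,.13])
E
```

```text
time_s: 28.4
tcp_pos: [0.5416, 0.2071, 0.1401]
eef_rot: [0.598, 0.802, -0.0, 0.0]
wrist_force: [0.6, -0.3, -0.8]
grip_width: 0.0273
tcp [0.5416 0.2071 0.1401] yaw 106.59 tilt z [-1.e-04 -4.e-04 -1.e+00] tooldelta [0.001  0.0001 0.0101] t 28.4
tcp [0.5418 0.2076 0.1405] yaw 106.63 tilt z [ 6.e-04 -0.e+00 -1.e+00] tooldelta [ 0.0005 -0.0002  0.0105] t 28.5
```

View pics/w18.png

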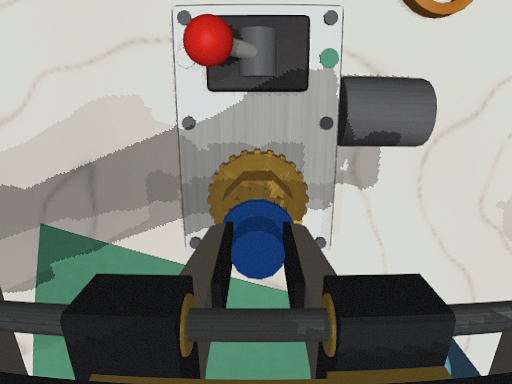

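View pics/s18s.png

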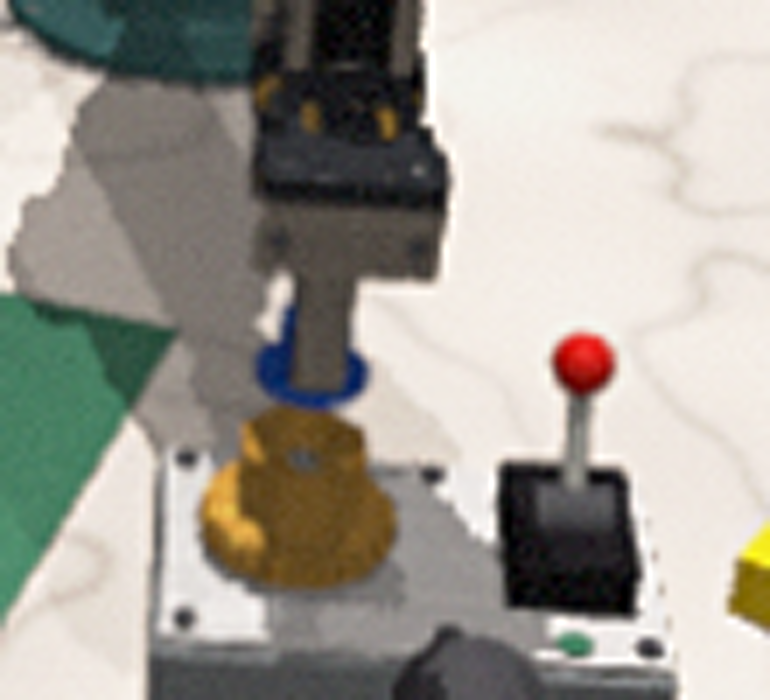

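```bash
python3 -m inch '[[0,[0.0004,-0.0002,0.008],[0,0,0]],[0,[0,0,0.008],[0,0,0]],[0,[0,0,0],[0,0,0]],[0,[0,0,0],[0,0,0]],[0,[0,0,0],[0,0,0]]]'
python3 - <<'E'
from h import *
plan([.5414,.2080,.111])
im=get_image('wrist');crop(im,'w19s',195,110,120,120,5)
plan([.5414,.2080,.111])
E
```

```text
time_s: 29.12
tcp_pos: [0.5413, 0.2086, 0.1243]
eef_rot: [0.597, 0.802, 0.0, 0.0]
wrist_force: [0.2, 0.3, -0.8]
grip_width: 0.0276
tcp [0.5413 0.2086 0.1243] yaw 106.68 tilt z [ 4.e-04  1.e-04 -1.e+00] tooldelta [-0.0006 -0.0001  0.0133] t 29.125
tcp [0.5413 0.2085 0.1244] yaw 106.68 tilt z [ 4.e-04  1.e-04 -1.e+00] tooldelta [-0.0005 -0.0001  0.0134] t 29.175
```

View pics/w19s.png

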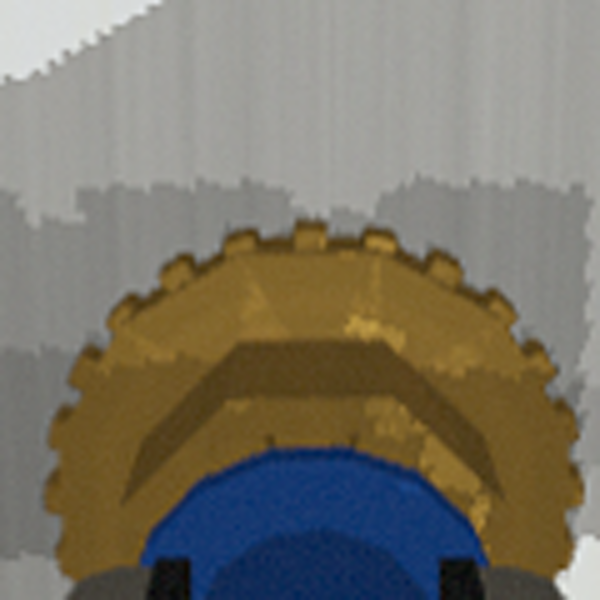

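Laterally centred; lower to contact in steps.

```bash
python3 -m inch '[[0,[-0.0004,0,0.003],[0,0,0]],[0,[0,0,0.003],[0,0,0]],[0,[0,0,0.003],[0,0,0]],[0,[0,0,0.001],[0,0,0]],[0,[0,0,0],[0,0,0]]]'
python3 - <<'E'
from h import *
plan([.5414,.2080,.111])
s=get_state();print(s['wrist_force'],s['ft_torque'])
E
```

```text
time_s: 29.8
tcp_pos: [0.5412, 0.2081, 0.1141]
eef_rot: [0.597, 0.802, -0.0, -0.0]
wrist_force: [0.3, -0.5, -0.4]
grip_width: 0.0272
tcp [0.5412 0.2081 0.1141] yaw 106.68 tilt z [-2.e-04 -0.e+00 -1.e+00] tooldelta [-0.0001  0.0001  0.0031] t 29.8
[ 0.26943608 -0.48489834 -0.3811242 ] [ 0.00055168 -0.13525616  0.01387934]
```

```bash
python3 -m inch '[[0,[0,0,0.0015],[0,0,0]],[0,[0,0,0.0013],[0,0,0]],[0,[0,0,0.0005],[0,0,0]],[0,[0,0,0],[0,0,0]]]'
python3 - <<'E'
from h import *
plan([.5414,.2080,.111])
s=get_state();print(s['wrist_force'],s['ft_torque'])
E
```

```text
time_s: 30.3
tcp_pos: [0.5414, 0.2081, 0.1112]
eef_rot: [0.597, 0.802, 0.0, 0.0]
wrist_force: [-0.7, -1.1, 2.6]
grip_width: 0.0269
tcp [0.5414 0.2081 0.1112] yaw 106.67 tilt z [ 3.e-04 -1.e-04 -1.e+00] tooldelta [-0.0001 -0.      0.0002] t 30.3
[-0.66204725 -1.06771064  2.59665063] [-0.19043962  0.08123067 -0.03895904]
```

```bash
python3 -m inch '[[0,[0,0,0.0002],[0,0,0]],[60,[0,0,0],[0,0,0]],[60,[0,0,0],[0,0,0]],[60,[0,0,0],[0,0,0]],[60,[0,0,-0.015],[0,0,0]],[60,[0,0,-0.03],[0,0,0]],[60,[0,0,-0.04],[0,0,0]],[0,[0,0,0],[0,0,0]],[0,[0,0,0],[0,0,0]]]'
python3 - <<'E'
from h import *
import pickle
plan([.4837,.3003,.16])
c=calibration('wrist');im=get_image('wrist');cv2.imwrite('pics/w20.png',im);pickle.dump(c,open('c20.pkl','wb'))
im=get_image('scene');crop(im,'s20s',290,140,110,100,7)
E
```

```text
time_s: 31.42
tcp_pos: [0.5412, 0.2078, 0.1959]
eef_rot: [0.597, 0.802, -0.0, 0.0]
wrist_force: [-0.3, -0.1, -0.3]
grip_width: 0.0371
tcp [0.5412 0.2078 0.1959] yaw 106.67 tilt z [ 3.e-04 -3.e-04 -1.e+00] tooldelta [ 0.1051 -0.0285  0.0358] t 31.425
```

View pics/w20.png

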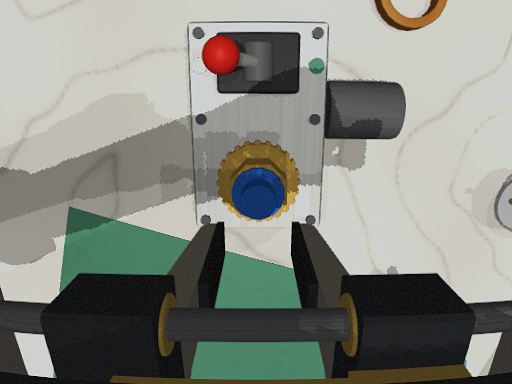

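View pics/s20s.png

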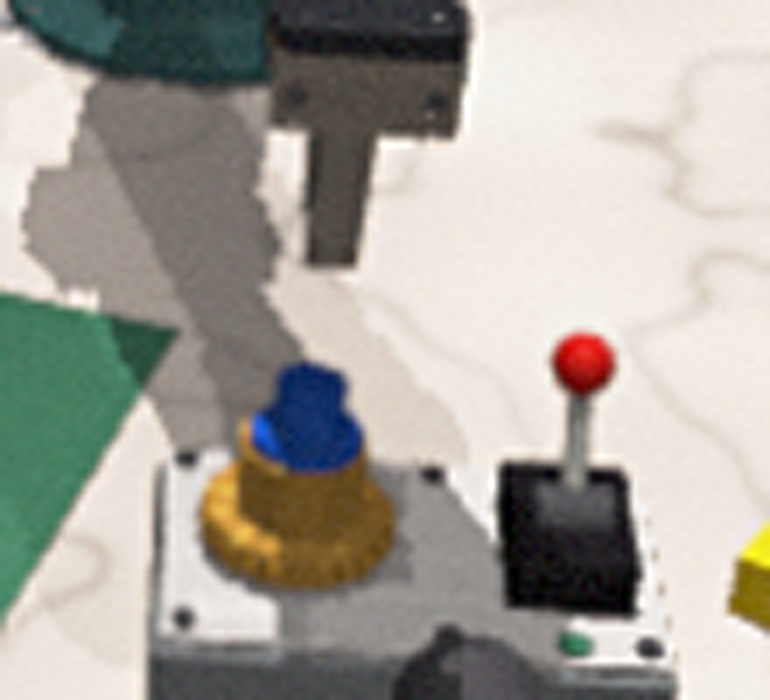

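Run:
```python
from h import *
import pickle;c=pickle.load(open('c20.pkl','rb'))
b=p2w(c,(221,55),.1215);a=np.radians(16.55);ux=np.array([np.cos(a),np.sin(a)]);uy=np.array([-ux[1],ux[0]])
d=b[:2]-[.5414,.208];print(b,d@ux,d@uy); plan(b)
cap=np.mean([p2w(c,q,.123) for q in [(258,195)]],0);print(cap)
```

```text
[0.48763539 0.30120366 0.1215    ] -0.024987980877167186 0.10465733370286874
tcp [0.5406 0.2076 0.1948] yaw 106.68 tilt z [-1.7e-03 -8.0e-04 -1.0e+00] tooldelta [ 0.1049 -0.0238  0.0733] t 31.525
[0.54007447 0.21373367 0.123     ]
```

```bash
python3 -m inch '[[0,[0.035,-0.025,0],[0,0,0]],[0,[0.035,-0.025,0],[0,0,0]],[0,[0.035,-0.025,0],[0,0,0]],[0,[0,0,0.03],[0,0,0]],[0,[0,0,0.03],[0,0,0]],[0,[0,0,0.016],[0,0,0]],[0,[0,0,0],[0,0,0]],[0,[0,0,0],[0,0,0]]]'
python3 - <<'E'
from h import *
plan([.4876,.3012,.118])
im=get_image('wrist');cv2.imwrite('pics/w21.png',im)
E
```

```text
time_s: 32.52
tcp_pos: [0.4398, 0.2875, 0.1203]
eef_rot: [0.597, 0.802, 0.001, 0.0]
wrist_force: [0.5, 0.3, 0.1]
grip_width: 0.0004
tcp [0.4398 0.2875 0.1203] yaw 106.67 tilt z [ 7.e-04  7.e-04 -1.e+00] tooldelta [-0.0006  0.0497  0.0023] t 32.525
```

View pics/w21.png

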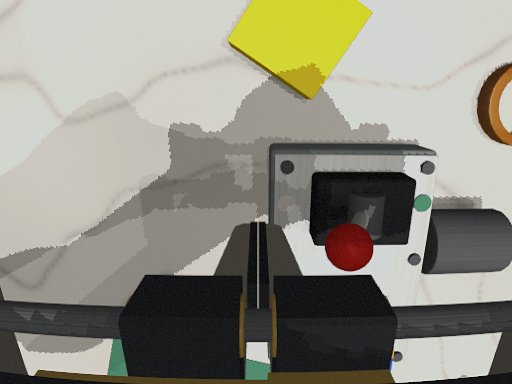

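```bash
python3 -m inch '[[0,[0,0.012,0.001],[0,0,0]],[0,[0,0.01,0],[0,0,0]],[0,[0,0.01,0],[0,0,0]],[0,[0,0.01,0],[0,0,0]],[0,[0,0.01,0],[0,0,0]],[0,[0,0.01,0],[0,0,0]],[0,[0,0.006,0],[0,0,0]],[0,[0,0,0],[0,0,0]]]'
python3 - <<'E'
from h import *
plan([.4398+.0727*.958,.2875+.0727*.286,.119]);print(get_state()['wrist_force'])
im=get_image('wrist');cv2.imwrite('pics/w22.png',im)
E
```

```text
time_s: 33.58
tcp_pos: [0.505, 0.3067, 0.1184]
eef_rot: [0.597, 0.802, 0.0, 0.0]
wrist_force: [0.0, -0.1, 0.2]
grip_width: 0.0005
tcp [0.505  0.3067 0.1184] yaw 106.66 tilt z [ 3.e-04  2.e-04 -1.e+00] tooldelta [ 0.0003  0.0047 -0.0006] t 33.575
[ 9.41342869e-05 -1.42103991e-01  2.12135745e-01]
```

View pics/w22.png

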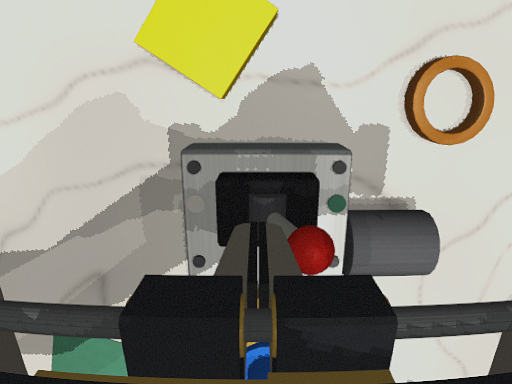

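```bash
python3 -m inch '[[0,[0,0.003,0],[0,0,0]],[0,[0,0.002,0],[0,0,0]],[0,[0,0,0],[0,0,0]]]'
python3 - <<'E'
from h import *
plan([.4398+.0727*.958,.2875+.0727*.286,.119]);print(get_state()['wrist_force'])
E
```

```text
time_s: 34.0
tcp_pos: [0.5092, 0.308, 0.1186]
eef_rot: [0.597, 0.802, -0.0, 0.0]
wrist_force: [-0.4, -0.3, -0.4]
grip_width: 0.0005
tcp [0.5092 0.308  0.1186] yaw 106.68 tilt z [-1.e-04 -2.e-04 -1.e+00] tooldelta [ 0.0002  0.0003 -0.0004] t 34.0
[-0.43782942 -0.31206639 -0.35373559]
```

```bash
python3 -m inch '[[0,[0,0.002,0],[0,0,0]],[0,[0,0.002,0],[0,0,0]],[0,[0,0.001,0],[0,0,0]],[0,[0,0,0],[0,0,0]]]'
python3 - <<'E'
from h import *
plan([.4398+.0727*.958,.2875+.0727*.286,.119]);print(get_state()['wrist_force'])
im=get_image('wrist');cv2.imwrite('pics/w23.png',im)
E
```

```text
time_s: 34.5
tcp_pos: [0.5136, 0.3093, 0.1185]
eef_rot: [0.597, 0.802, -0.001, -0.0]
wrist_force: [-3.0, -1.1, 0.5]
grip_width: 0.0002
tcp [0.5136 0.3093 0.1185] yaw 106.68 tilt z [-1.e-03 -6.e-04 -1.e+00] tooldelta [ 0.0002 -0.0043 -0.0005] t 34.5
[-3.02427035 -1.13963465  0.45881526]
```

View pics/w23.png

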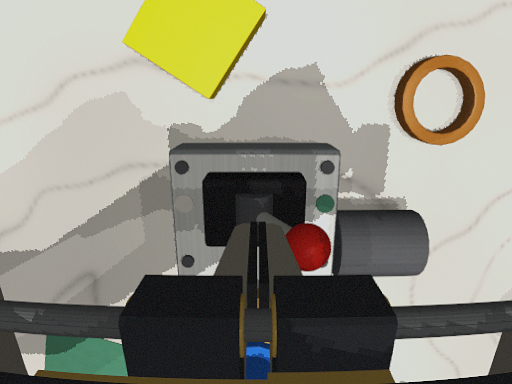

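```bash
python3 -m inch '[[0,[0,0.001,0],[0,0,0]],[0,[0,0,0],[0,0,0]],[0,[0,0,0],[0,0,0]]]'
python3 - <<'E'
from h import *
plan([.5136,.3093,.119]);print(get_state()['wrist_force'])
E
```

```text
time_s: 34.92
tcp_pos: [0.5137, 0.3094, 0.1185]
eef_rot: [0.597, 0.802, -0.001, -0.0]
wrist_force: [-5.8, -2.4, 3.0]
grip_width: 0.0002
tcp [0.5137 0.3094 0.1185] yaw 106.69 tilt z [-0.0023 -0.0015 -1.    ] tooldelta [-0.     -0.0001 -0.0005] t 34.925
[-5.78837825 -2.38028071  3.0443333 ]
```

```bash
python3 -m inch '[[0,[0,-0.012,0],[0,0,0]],[0,[0,-0.025,0],[0,0,0]],[0,[0,0,-0.045],[0,0,0]],[0,[0,0,-0.05],[0,0,0]],[0,[-0.05,0,-0.02],[0,0,0]],[0,[-0.06,0,0],[0,0,0]],[0,[-0.06,0,0],[0,0,0]],[0,[0,0,0],[0,0,0]],[0,[0,0,0],[0,0,0]],[0,[0,0,0],[0,0,0]]]'
python3 - <<'E'
from h import *
import pickle
plan([.4837,.3003,.16])
c=calibration('wrist');im=get_image('wrist');cv2.imwrite('pics/w24.png',im)
a=np.radians(16.55);ux=np.array([np.cos(a),np.sin(a)]);uy=np.array([-ux[1],ux[0]])
P=np.array([.5414,.208])
for th in (.9,1.0):
    q=P+uy*.105+ux*.06*np.sin(th-.5); print(th,w2p(c,[[q[0],q[1],.067+.06*np.cos(th-.5)]]))
print('cap top',w2p(c,[[P[0],P[1],.123]]))
im=get_image('scene');cv2.imwrite('pics/s24.png',im);crop(im,'s24s',290,140,110,100,7)
cv2.imwrite('pics/t24.png',get_image('top'))
E
```

```text
time_s: 36.17
tcp_pos: [0.5279, 0.1381, 0.2339]
eef_rot: [0.596, 0.803, 0.0, 0.0]
wrist_force: [0.0, 0.5, -1.6]
grip_width: 0.0006
tcp [0.5279 0.1381 0.2339] yaw 106.84 tilt z [ 7.e-04  7.e-04 -1.e+00] tooldelta [0.168  0.0046 0.074 ] t 36.175
0.9 [[331.63384886 -23.0971292 ]]
1.0 [[337.82776804 -21.68270006]]
cap top [[297.65581169 114.52198828]]
```

View pics/w24.png

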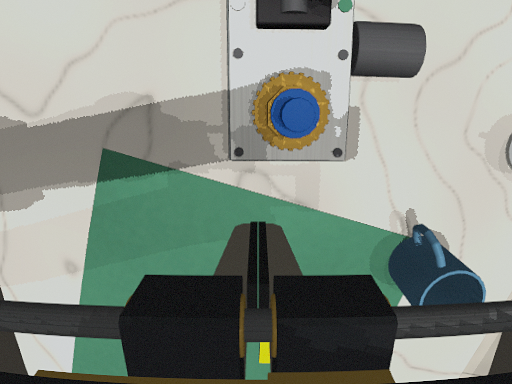

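View pics/s24s.png

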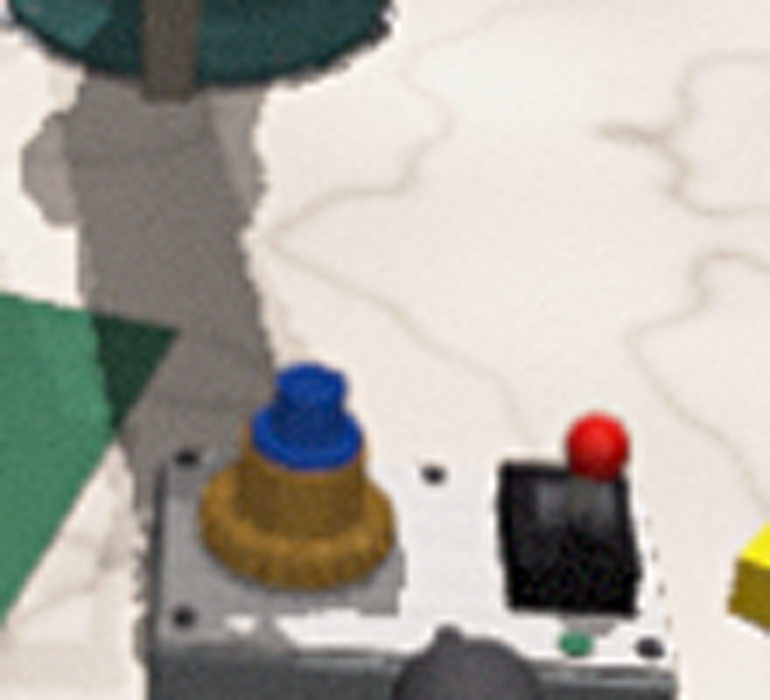

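View pics/t24.png

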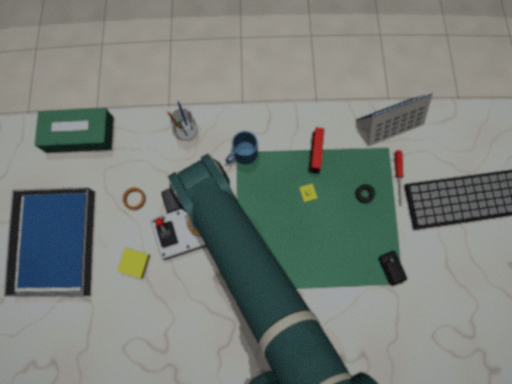

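View pics/s24.png

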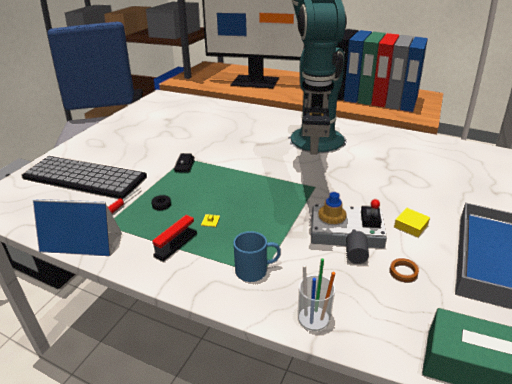

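Run:
```python
from h import *
c=calibration('scene');a=np.radians(16.55);ux=np.array([np.cos(a),np.sin(a)]);uy=np.array([-ux[1],ux[0]])
P=np.array([.5414,.208])
for th in (0,.07,.9,.95,1.0):
    q=P+uy*.105+ux*.06*np.sin(th-.5); print(th,((w2p(c,[[q[0],q[1],.067+.06*np.cos(th-.5)]])+.5-[290,140])*7).round(1))
for z in (.095,.101,.123): print(z,((w2p(c,[[P[0],P[1],z]])+.5-[290,140])*7).round(1))
```

```text
0 [[585.6 364.2]]
0.07 [[587.3 365.4]]
0.9 [[600.4 434.9]]
0.95 [[600.7 441.8]]
1.0 [[600.9 448.9]]
0.095 [[309.6 441.8]]
0.101 [[311.  428.9]]
0.123 [[316.2 381. ]]
```

Run:
```python
from workcell import *
print(close_job(), get_state()['time_s'])
```

```text
the job is handed in; nothing more can be done
the job is handed in; nothing more can be done
```

The shredder drive is back together and the job was handed in at about 36.4 s of the 70 s allowed. I did the steps in the order you asked.

- **Key:** it lies centred in the slot. It touched the floor at the expected 69 mm with about 6 N, and the wrist picture showed equal overhang on both sides.
- **Sprocket:** I lowered it toothed side down over the shaft and key. It met the shoulder at the expected height, and the picture afterwards showed the key in both keyways.
- **Cap:** I lowered it into the bore until it touched at the expected height, then released it. The camera pictures show it upright and flat on the boss.
- **Lever:** I pushed it until the force rose with no further movement. In the last scene picture the ball sits where 1.0 rad predicts, to within about 0.02 rad.

The arm ended clear of everything, and the other things on the desk look unmoved in the last pictures.

Two checks disagreed. The first overhead-camera estimate of the shaft was about 6 mm off the wrist camera's. The shoulder's edge also read about 1.5 mm off in one slanted view. I used the wrist camera's measurement taken from nearly above, and the fits went in without any sideways force. The last wrist picture did not include the lever's ball, so its end position was checked only from the scene camera and the contact force.

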